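# Change the cutter in the bench pin vise on the incense shelf

## Robot

A 7-joint arm with a two-finger parallel gripper is mounted at the origin on the work surface. World frame = base frame: x ahead of the robot, y to its left, z up, the work surface at z = 0. Lengths are in m, angles in rad, forces in N, time in s.
With the tool pointing down it reaches from about 0.35 to 0.9 m from the base axis. Payload 8.1 kg.
Tool frame: the origin (TCP) lies midway between the tips of the shut fingers; the grasp point (between the pads) lies 19 mm behind it; z points along the fingers, y is the line along which they close (so a half turn about z gives the same grasp; the last joint's range is limited). The gripper opens to 92 mm and grips with 3 to 60 N. Pads are 19 mm wide; open, the fingers measure 130 mm over their backs; the gripper's body (75 mm by 190 mm) begins 47 mm behind the grasp point.
Start: joints at [-1.419, 0.434, 0.025, 1.573, -0.012, 1.134, -0.075], TCP at [0.158, 0.605, 0.202] pointing down, gripper open.
Joint ranges: [-2.62, 2.62], [-0.44, 2.09], [-1.27, 1.32], [0.08, 2.57], [-1.32, 4.46], [0.12, 2], [-2.74, 2.74]. Speed limits (rad/s): [2.22, 2.22, 3.01, 3.01, 3.14, 3.14, 3.14].

## Interface

Orientations are given as a rotation vector (axis times angle).
In Python, from cell import arm gives the robot as it stands.
- The arm moves only by the tool arm_command, never from a script. Its arguments are lists of equal length, an entry for each row: "dp": the shift along the tool's x, y, z in units of 25 mm (1.0 is 25 mm), a list of three; "angular": the turn, a rotation vector about the tool's x, y, z in units of 0.15 rad (1.0 is 0.15 rad), a list of three; "claw": the opening, from 0 (shut) to 1 (fully open). In form: {"dp": [[x, y, z], ...], "angular": [[rx, ry, rz], ...], "claw": [claw, ...]}. A call has 1 to 10 rows; each row shifts and turns the commanded pose from where the row before left it, along the tool's axes as they then stand; what a row does not reach is not made up. A row lasts 1/10 s, in which the tool goes at most 50 mm and 8.59 degrees, less where a joint would pass 70% of its speed; a pose out of reach is approached as far as the arm can. A call with a number of a shift or a turn outside -1 to 1 is refused whole. A call with a gripper value outside its range is refused whole. The fingers move at their own pace and stop on an object; "force" is the grip in N (left out, the last holds). Time passes only in rows, so rows that do not move let the fingers close. It gives the time, the measured TCP pose, the force, the opening and the grip force at its end, in the units of the state.
- arm.observe(): the state, without advancing time (a new reading comes with each control period).
- arm.get_image(name): name is "side" or "top" or "wrist"; returns a dict with "frame" (420x560x3 uint8, red, green, blue), "z_map" (420x560 float32, m along the optical axis (not along the pixel's ray), 0 where there is no reading), "K" (3x3 intrinsics, pixels), "k1" (the pictures are not rectified: a ray, as slopes to the right and down, at radius r is drawn at 1 + k1 r^2 times it, then the intrinsics apply), "R" (3x3) and "t" (3): a world point X has camera coordinates R X + t. Camera axes: x right, y down, z forward; pixel columns grow to the right and rows downward; lengths in m; the calibration is good to about 2 mm. A picture is of the moment at which its call begins.
- arm.sign_off(): hands the job in; it is judged then, once.
The state is a dict: "clock": time; "joints": joint angles; "dq": joint speeds; "joint_efforts": joint torques, N m; "position": TCP position; "ee_rot": TCP orientation; "force": force on the tool from outside, world axes, zero at the start; "ft_torque": the same for the moment, N m; "width": opening from 0.0 (shut) to 1.0 (fully open); "gripper_force": force on a finger pad.
Only numpy, scipy, OpenCV 4.12 (cv2) and the standard library are available. Lean on these libraries where they do the work, as an engineer would, in place of code of your own. Each camera call takes 0.05 s, during which the arm holds its last target. There are 200 camera calls.

## Task

The incense-cone mould is due for cleaning, so change the cutter in the bench pin vise. First clear the clay saucers that crowd the vise: set all of them side by side and right way up in the low lacquered tray. Then slacken the brass nut, take the ball burr out of the collet and stand it in the free hole of the wooden cutter block, put the pointed cone reamer (copper collar) into the collet, pushed fully home and upright, and turn the nut clockwise until it grips firmly; leave the flat cutter, the copper mould, the censer and the lacquered box as they are.

Things in the scene. Friction and masses are not known exactly. Their poses are not given: they have to be found in the camera images.
- saucer0_mid (a point): one unglazed orange-brown clay saucer, round with an upright side, open at the top: 58 mm across, 24 mm high, wall 4 mm, about 55 g; the point is its centre, 12 mm above its underside; z is up when it stands right way up. Two to four of the four saucers are present, on the cabinet top close round the vise at the start; an absent one reads None
- saucer1_mid (a point): one unglazed orange-brown clay saucer, round with an upright side, open at the top: 58 mm across, 24 mm high, wall 4 mm, about 55 g; the point is its centre, 12 mm above its underside; z is up when it stands right way up. Two to four of the four saucers are present, on the cabinet top close round the vise at the start; an absent one reads None
- saucer2_mid (a point): one unglazed orange-brown clay saucer, round with an upright side, open at the top: 58 mm across, 24 mm high, wall 4 mm, about 55 g; the point is its centre, 12 mm above its underside; z is up when it stands right way up. Two to four of the four saucers are present, on the cabinet top close round the vise at the start; an absent one reads None
- saucer3_mid (a point): one unglazed orange-brown clay saucer, round with an upright side, open at the top: 58 mm across, 24 mm high, wall 4 mm, about 55 g; the point is its centre, 12 mm above its underside; z is up when it stands right way up. Two to four of the four saucers are present, on the cabinet top close round the vise at the start; an absent one reads None
- tray_in (a point): low lacquered tray, dark red, fixed, 220 x 220 mm outside, walls 6 mm thick, rim 16 mm above the cabinet top; the point is the centre of its floor, 6 mm above the cabinet top; x and y run along its sides; inside 208 x 208 mm, room for four saucers in a square, two by two
- vise_nut (a point): bench pin vise, fixed, its axis upright: iron foot 72 mm across and 8 mm high, body 34 mm across, and on top a knurled round brass nut 38 mm across from 21 to 46 mm above the cabinet top. The point is on the axis half-way up the nut, 34 mm above the cabinet top
- vise_mouth (a point): the centre of the nut's top face, 46 mm above the cabinet top, where a shank goes into the collet (round opening 19 mm across in the nut; four jaws inside it, their tops 44.5 mm above the cabinet top)
- vise_stop (a point): on the vise's axis, the bottom of the collet, 20.5 mm above the cabinet top, on which a shank rests when it is fully home
- nut (a joint): turn of the collet nut, rad: grows counter-clockwise from above (slackens), falls clockwise (tightens); range -0.6 (stop) to 1.8 (stop), stays where it is left, about 0.12 N m of friction. The jaws' gap is 7.3 mm + 2 mm per rad: they meet an 8 mm shank at about 0.35, grip firmly from 0.0 downward, and at 1.5 the gap is 10.3 mm. Starts at -0.1 to 0.06
- jaw0: one of the four steel collet jaws inside the nut (jaw 0 and 1 lie a quarter turn apart); origin on the vise's axis near the bottom of the collet; it slides in and out with the nut
- jaw1: one of the four steel collet jaws inside the nut (jaw 0 and 1 lie a quarter turn apart); origin on the vise's axis near the bottom of the collet; it slides in and out with the nut
- reamer_grip (a point): cone reamer, copper-coloured collar, pointed cone head 18 mm long: shank 8 mm thick, 27 mm long, round-ended; knurled collar 16 mm across, 14 mm long; then the head; 42 g. Starts upright in the block, collar on its top. Point: collar's centre, 34 mm above the shank's end; z runs from shank to head. Home in the vise, the collar's underside is at 47.5 mm, the cone's tip at 79.5 mm
- reamer_tip (a point): the end of the cone reamer's shank, on its axis
- reamer: the cone reamer as a whole; origin at the end of its shank
- ballburr_grip (a point): ball burr, dark steel collar and a 14 mm ball head: shank 8 mm thick, 27 mm long, round-ended; knurled collar 16 mm across, 14 mm long; then the head; 42 g. Starts gripped upright, home in the vise, collar underside 47.5 mm, top of the ball 74.7 mm high. Point: centre of the collar, 34 mm above the shank's end
- ballburr_tip (a point): the end of the ball burr's shank, on its axis
- flatcutter_grip (a point): flat cutter, blue collar and a 13 mm thick, 13 mm long cylinder head: shank 8 mm thick, 27 mm long, round-ended; knurled collar 16 mm across, 14 mm long; then the head; 42 g. It stands in the cutter block and stays there. The point is the centre of its collar
- rack_hole0 (a point): an end hole of the cutter block, a fixed dark wooden block 56 x 150 x 34 mm with three upright holes in a row along its y, 45 mm apart; the point is the centre of the hole's mouth on the top face, 34 mm above the cabinet top; hole 10.2 mm wide, 29 mm deep; the cone reamer stands in the one, the flat cutter in the other of holes 0 and 1
- rack_hole1 (a point): the middle hole of the cutter block, a fixed dark wooden block 56 x 150 x 34 mm with three upright holes in a row along its y, 45 mm apart; the point is the centre of the hole's mouth on the top face, 34 mm above the cabinet top; hole 10.2 mm wide, 29 mm deep; the cone reamer stands in the one, the flat cutter in the other of holes 0 and 1
- rack_hole2 (a point): the other end hole (free at the start) of the cutter block, a fixed dark wooden block 56 x 150 x 34 mm with three upright holes in a row along its y, 45 mm apart; the point is the centre of the hole's mouth on the top face, 34 mm above the cabinet top; hole 10.2 mm wide, 29 mm deep
- mould_mid (a point): copper cone mould, 55 mm across, 40 mm high, bystander; its centre
- censer_mid (a point): cast-iron kettle-shaped censer, 108 mm across, 128 mm high with its bail, bystander; point 45 mm above its foot
- lacquerbox_mid (a point): worn dark red lacquered box, 114 x 154 x 63 mm, closed, bystander; its centre

How it is judged:
By the outcome, as a careful person would: the job done as asked, in the order asked, and still so for the second after the job is handed in, with the robot touching nothing.
Of saucer0, saucer1, saucer2, saucer3 only 2 to 4 are there at a start; the rules pass over those that are not, and their reading is None.
At some moment in a run one of saucer0, saucer1, saucer2, saucer3 may be knocked a few centimetres aside while the robot is not near it.
It also fails if it takes over 210 s, if anything falls off the work surface, if the arm or the gripper's body presses on something with over 40 N, if the wrist force passes 120 N, or if a joint passes its speed limit or range.

## Working session

There is one attempt and no reset: what is moved stays moved. The work goes in short steps, Python scripts to look and compute and a tool call to move; the robot and the scene stay as the last step left them, time stands still between calls to the robot, and variables do not carry over. Pictures are saved under pics/ and viewed, at most 14 in all, crops included, and the job is handed in when it is done.

Besides the shell and the picture viewer there is one more tool, called as name(argument=value, ...), one argument or row to a line, values as JSON. arm_command: Moves the arm, as the interface text tells. Its arguments: {"type":"object","properties":{"dp":{"type":"array","items":{"type":"array","items":{"type":"number"}}},"angular":{"type":"array","items":{"type":"array","items":{"type":"number"}}},"claw":{"type":"array","items":{"type":"number"}},"force":{"type":"number"}},"required":["dp","angular","claw"]}

```bash
mkdir -p pics; ls
cat > h.py <<'E'
import numpy as np, cv2
from cell import arm
def grab(n,save=None):
    d=arm.get_image(n)
    if save: cv2.imwrite('pics/'+save,d['frame'][:,:,::-1]); np.savez('pics/'+save[:-4],**d)
    return d
def load(s): return dict(np.load('pics/'+s+'.npz'))
def world(d,u,v,z=None,depth=None):
    K=d['K'];x=(u-K[0,2])/K[0,0];y=(v-K[1,2])/K[1,1]
    r=np.hypot(x,y);q=r
    for _ in range(20): q=r/(1+float(d['k1'])*q*q)
    s=q/r if r>0 else 1
    c=np.array([x*s,y*s,1.]);R=d['R'];o=-R.T@d['t'];w=R.T@c
    if z is not None: return o+w*(z-o[2])/w[2]
    if depth is None: depth=d['z_map'][int(v),int(u)]
    return o+w*depth
def cloud(d):
    K=d['K'];h,w=d['z_map'].shape;V,U=np.mgrid[:h,:w]
    x=(U-K[0,2])/K[0,0];y=(V-K[1,2])/K[1,1];r=np.hypot(x,y);q=r.copy()
    for _ in range(20): q=r/(1+float(d['k1'])*q*q)
    s=np.where(r>0,q/np.maximum(r,1e-9),1)
    P=np.stack([x*s,y*s,np.ones_like(x)],-1)*d['z_map'][...,None]
    return (P-d['t'])@d['R']
E
python3 - <<'E'
from h import *
for n in('top','side','wrist'):
    d=grab(n,n+'0.png'); print(n,d['K'][0,0],d['k1'],-d['R'].T@d['t'])
print(arm.observe())
a=[cv2.imread(f'pics/{n}0.png') for n in('top','side')]
E
```

```text
pics
top 459.1965282398419 -0.017995304989302168 [0.44666265 0.00304172 1.02326928]
side 424.22596747435466 -0.1251612592397409 [ 0.25888415 -0.78752016  0.54149193]
wrist 376.6182166242061 -0.09650370472615785 [0.08304339 0.62328961 0.38422197]
{'clock': 0.15, 'joints': array([-1.4186272 ,  0.43506798,  0.0249685 ,  1.5738715 , -0.01161921,
        1.13405015, -0.07511627]), 'dq': array([ 0.00010365, -0.00112842,  0.00111251, -0.00055587, -0.00074126,
       -0.00027457,  0.00097016]), 'joint_efforts': array([ 1.91801082e-03, -6.68266940e+01,  9.85809043e-01, -3.14694464e+01,
       -6.05487172e-02,  3.94083734e-02,  8.63310106e-05]), 'position': array([0.15744404, 0.60439682, 0.2011285 ]), 'ee_rot': array([-3.99237392e-01, -3.11605529e+00,  1.96376938e-03]), 'force': array([-0.04873953, -0.25181537,  0.16332021]), 'ft_torque': array([-0.00525526, -0.00290119, -0.00037082]), 'gripper_force': 0.0, 'width': 1.0011878181689118}
```

View pics/top0.png

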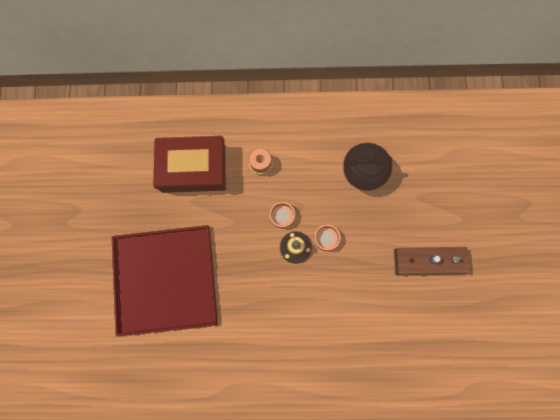

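View pics/side0.png

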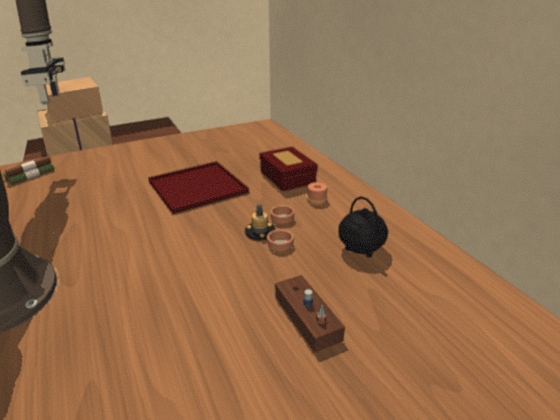

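The top view shows two saucers, at (283,215) and (328,238), and the vise at (296,246). The tray is centred near (164,280). In the block, the free hole is at (411,260), the flat cutter at (436,260) and the reamer at (457,260).

```bash
python3 - <<'E'
from h import *
d=load('top0');P=cloud(d)
print('table z',[P[v,u].round(4) for u,v in[(250,330),(350,330),(300,190),(400,220)]])
for n,u,v in[('s0',283,215),('s1',328,238),('vise',296,246),('hole2',411,260),('flat',436,260),('ream',457,260),('mould',260,160),('censer',368,167)]:
    print(n,P[v,u].round(3))
# masks by height/colour
hsv=cv2.cvtColor(d['frame'],cv2.COLOR_RGB2HSV)
def reg(n,u0,u1,v0,v1,z0,z1):
    Q=P[v0:v1,u0:u1].reshape(-1,3);m=(Q[:,2]>z0)&(Q[:,2]<z1);Q=Q[m]
    r=cv2.minAreaRect(Q[:,:2].astype(np.float32)*1000);c=cv2.minEnclosingCircle(Q[:,:2].astype(np.float32)*1000)
    print(n,m.sum(),'rect',np.round(r[0],1),np.round(r[1],1),round(r[2],2),'circ',np.round(c[0],1),round(c[1],1),'mean',Q.mean(0).round(4))
reg('s0',262,300,198,233,.017,.030)
reg('s1',311,346,222,256,.017,.030)
reg('nut',280,313,230,262,.04,.05)
reg('vtop',280,313,230,262,.055,.09)
reg('block',385,480,240,285,.028,.038)
reg('tray',100,225,215,345,.011,.022)
reg('flat',425,447,248,272,.045,.09)
reg('ream',448,468,248,272,.045,.09)
E
python3 - <<'E'
import cv2,sys
sys.path.insert(0,'.')
a=cv2.imread('pics/top0.png')
x=cv2.resize(a[195:275,250:350],None,fx=6,fy=6,interpolation=cv2.INTER_CUBIC)
cv2.imwrite('pics/c1.png',x)
E
```

```text
table z [array([0.394 , 0.0854, 0.0016]), array([ 0.3918, -0.1308, -0.0021]), array([ 0.7049, -0.0292, -0.0011]), array([ 0.6309, -0.2522,  0.0025])]
s0 [0.646 0.011 0.006]
s1 [ 0.592 -0.089  0.008]
vise [ 0.567 -0.016  0.071]
hole2 [ 0.54  -0.268  0.012]
flat [ 0.535 -0.308  0.058]
ream [ 0.534 -0.352  0.057]
mould [0.772 0.061 0.018]
censer [ 0.73  -0.171  0.087]
s0 158 rect [644.2  11.5] [55.6 56.3] 89.38 circ [644.3  11.9] 29.0 mean [0.6447 0.012  0.0232]
s1 160 rect [592.1 -86.6] [55.1 57.4] 87.67 circ [592.  -86.2] 28.9 mean [ 0.5918 -0.0864  0.0229]
nut 172 rect [572.4 -16.8] [34.3 34.9] 89.14 circ [572.5 -16.8] 18.5 mean [ 0.5717 -0.017   0.0455]
vtop 47 rect [572.4 -16.5] [14.7 12.9] 44.73 circ [573.3 -17.2] 7.9 mean [ 0.5718 -0.0167  0.0697]
block 1737 rect [ 537.6 -308.3] [152.5  56.2] 89.62 circ [ 537.4 -307.6] 80.0 mean [ 0.5373 -0.3064  0.0336]
tray 1195 rect [504.1 276.5] [220.6 222.1] 5.87 circ [504.1 276.5] 154.5 mean [0.5015 0.279  0.0154]
flat 54 rect [ 537.1 -307.3] [13.7 13.1] 64.12 circ [ 537.3 -306.7] 8.1 mean [ 0.5371 -0.3063  0.056 ]
ream 47 rect [ 537.5 -352.2] [13.4 13.6] 9.67 circ [ 537.5 -353.2] 7.9 mean [ 0.537  -0.351   0.0541]
```

View pics/c1.png

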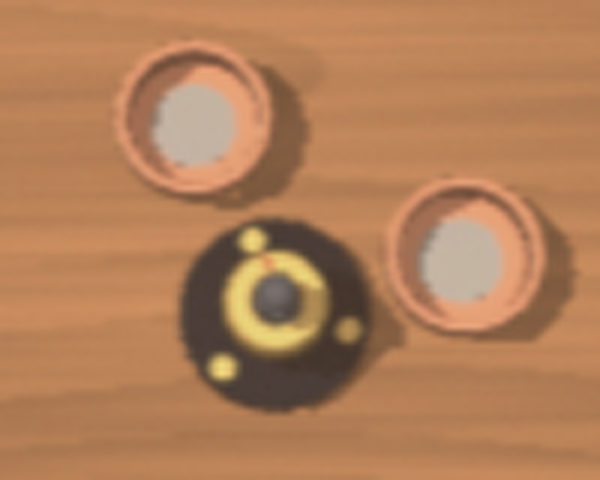

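```bash
cat >> h.py <<'E'
from scipy.spatial.transform import Rotation as Ro
def plan(target=None,phi=None):
    o=arm.observe();p=o['position'];R=Ro.from_rotvec(o['ee_rot']).as_matrix()
    ph=np.degrees(np.arctan2(R[1,1],R[0,1]))
    print('clk %.2f'%o['clock'],'pos',p.round(4),'phi %.1f'%ph,'tilt',R[:,2].round(3)[:2],'q',o['joints'].round(2),'w %.3f'%o['width'],'gf %.1f'%o['gripper_force'],'F',o['force'].round(1))
    if target is not None:
        print(' dp units total (tool now):',(R.T@(np.array(target)-p)/.025).round(2))
    if phi is not None:
        c,s=np.cos(np.radians(phi)),np.sin(np.radians(phi))
        Rt=np.array([[-s,c,0],[c,s,0],[0,0,-1.]]).T.reshape(3,3)
        Rt=np.column_stack([(-s,c,0),(c,s,0),(0,0,-1)])
        print(' ang units total:',(Ro.from_matrix(R.T@Rt).as_rotvec()/.15).round(2),' dp in TARGET tool axes:',(Rt.T@(np.array(target)-p)/.025).round(2) if target is not None else '')
E
python3 - <<'E'
from h import *
for ph in(15.8,-164.2): plan([.592,-.0865,.12],ph)
E
```

```text
clk 0.15 pos [0.1574 0.6044 0.2011] phi 75.4 tilt [-0.    -0.001] q [-1.42  0.44  0.02  1.57 -0.01  1.13 -0.08] w 1.001 gf 0.0 F [-0.  -0.3  0.2]
 dp units total (tool now): [-23.79 -22.36   3.28]
 ang units total: [-0.01  0.    6.93]  dp in TARGET tool axes: [-31.32   9.2    3.25]
clk 0.15 pos [0.1574 0.6044 0.2011] phi 75.4 tilt [-0.    -0.001] q [-1.42  0.44  0.02  1.57 -0.01  1.13 -0.08] w 1.001 gf 0.0 F [-0.  -0.3  0.2]
 dp units total (tool now): [-23.79 -22.36   3.28]
 ang units total: [-1.000e-02 -1.000e-02 -1.401e+01]  dp in TARGET tool axes: [31.32 -9.2   3.25]
```

arm_command(
  dp=[
    [-0.9,-0.4,0],
    [-0.95,-0.3,0],
    [-0.95,-0.2,0],
    [-1,-0.1,0],
    [-1,0,0],
    [-1,0.1,0],
    [-0.95,0.2,0],
    [-0.95,0.3,0],
    [-0.9,0.4,0],
    [-0.9,0.5,0],
  ],
  angular=[
    [0,0,0.69],
    [0,0,0.69],
    [0,0,0.69],
    [0,0,0.69],
    [0,0,0.69],
    [0,0,0.69],
    [0,0,0.69],
    [0,0,0.69],
    [0,0,0.69],
    [0,0,0.69],
  ],
  claw=[1,1,1,1,1,1,1,1,1,1],
  force=20,
)

```text
clock: 1.15
position: [0.3529, 0.4497, 0.2015]
ee_rot: [-1.893, -2.507, 0.001]
force: [-0.8, 0.3, -0.6]
width: 1.002
gripper_force: 0.0
```

```bash
python3 -c "
from h import *
plan([.592,-.0865,.10],15.8)"
```

```text
clk 1.15 pos [0.3529 0.4497 0.2015] phi 15.9 tilt [-0. -0.] q [-1.23  0.35  0.31  1.73 -0.12  1.08 -0.6 ] w 1.002 gf 0.0 F [-0.8  0.3 -0.6]
 dp units total (tool now): [-23.25   3.34   4.06]
 ang units total: [-0.    0.    0.01]  dp in TARGET tool axes: [-23.24   3.36   4.06]
```

arm_command(
  dp=[
    [-1,0.14,0],
    [-1,0.14,0],
    [-1,0.14,0],
    [-1,0.14,0],
    [-1,0.14,0],
    [-1,0.14,0],
    [-1,0.14,0],
    [-1,0.14,0],
    [-1,0.14,0],
    [-1,0.14,0],
  ],
  angular=[
    [0,0,0],
    [0,0,0],
    [0,0,0],
    [0,0,0],
    [0,0,0],
    [0,0,0],
    [0,0,0],
    [0,0,0],
    [0,0,0],
    [0,0,0],
  ],
  claw=[1,1,1,1,1,1,1,1,1,1],
)

```text
clock: 2.15
position: [0.4555, 0.219, 0.2016]
ee_rot: [-1.888, -2.511, 0.0]
force: [0.6, -0.3, 0.5]
width: 0.997
gripper_force: 0.0
```

arm_command(
  dp=[
    [-1,0.14,0],
    [-1,0.14,0],
    [-1,0.14,0],
    [-1,0.14,0],
    [-1,0.14,0],
    [-1,0.14,0],
    [-1,0.14,0.2],
    [-1,0.14,0.4],
    [-1,0.14,0.6],
    [-1,0.14,0.6],
  ],
  angular=[
    [0,0,0],
    [0,0,0],
    [0,0,0],
    [0,0,0],
    [0,0,0],
    [0,0,0],
    [0,0,0],
    [0,0,0],
    [0,0,0],
    [0,0,0],
  ],
  claw=[1,1,1,1,1,1,1,1,1,1],
)

```text
clock: 3.15
position: [0.5586, -0.0113, 0.1562]
ee_rot: [1.888, 2.511, 0.0]
force: [0.6, 0.2, -0.4]
width: 1.002
gripper_force: 0.0
```

arm_command(
  dp=[
    [-1,0.14,0.6],
    [-1,0.14,0.6],
    [-0.8,0.14,0.6],
    [-0.4,0,0.4],
    [0,0,0],
  ],
  angular=[
    [0,0,0],
    [0,0,0],
    [0,0,0],
    [0,0,0],
    [0,0,0],
  ],
  claw=[1,1,1,1,1],
)

```text
clock: 3.65
position: [0.5895, -0.0858, 0.1003]
ee_rot: [-1.89, -2.507, 0.003]
force: [0.1, -0.4, -0.2]
width: 0.997
gripper_force: 0.0
```

```bash
python3 -c "
from h import *
plan([.592,-.0865,.006],15.8)
d=grab('wrist','w1.png');P=cloud(d);print(-d['R'].T@d['t'])
m=(P[...,2]>.017)&(P[...,2]<.030)&(np.hypot(P[...,0]-.592,P[...,1]+.0865)<.042)
Q=P[m];print(len(Q),cv2.minEnclosingCircle(Q[:,:2].astype(np.float32)*1000),cv2.minAreaRect(Q[:,:2].astype(np.float32)*1000))"
```

```text
clk 3.65 pos [ 0.5895 -0.0858  0.1003] phi 16.0 tilt [-0.003 -0.001] q [-0.27  0.52  0.47  1.79 -0.29  0.91  0.61] w 0.997 gf 0.0 F [ 0.1 -0.4 -0.2]
 dp units total (tool now): [-0.05  0.1   3.77]
 ang units total: [-0.02 -0.    0.02]  dp in TARGET tool axes: [-0.05  0.09  3.77]
[ 0.5687798  -0.012408    0.28351285]
1583 ((591.9986572265625, -87.79512786865234), 28.92426872253418) ((592.1786499023438, -87.8299331665039), (57.00664138793945, 57.25249099731445), 12.91141414642334)
```

View pics/w1.png

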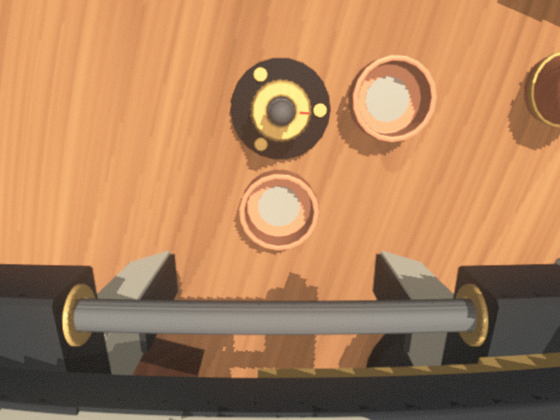

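The wrist picture shows the saucer centred between the fingers at (279,210) and the vise clear of both fingers at (281,108). I'll descend and grip.

arm_command(
  dp=[
    [-0.1,0.1,0.9],
    [0,0,0.9],
    [0,0,0.9],
    [0,0,0.7],
    [0,0,0.37],
    [0,0,0],
    [0,0,0],
    [0,0,0],
    [0,0,0],
    [0,0,0],
  ],
  angular=[
    [0,0,0],
    [0,0,0],
    [0,0,0],
    [0,0,0],
    [0,0,0],
    [0,0,0],
    [0,0,0],
    [0,0,0],
    [0,0,0],
    [0,0,0],
  ],
  claw=[1,1,1,1,1,0.5,0.5,0.5,0.5,0.5],
  force=15,
)

```text
clock: 4.7
position: [0.5941, -0.0862, 0.0081]
ee_rot: [1.888, 2.51, 0.001]
force: [-0.4, -0.9, -0.2]
width: 0.611
gripper_force: 0.0
```

```bash
python3 -c "
from h import *
c,s=np.cos(np.radians(5.87)),np.sin(np.radians(5.87))
t=np.array([.504,.2765]);
for k in(-.048,.048): print(t+k*np.array([-s,c]))
plan([*(t-.048*np.array([-s,c])),.1],5.9)"
```

```text
[0.50890904 0.22875169]
[0.49909096 0.32424831]
clk 4.70 pos [ 0.5941 -0.0862  0.0081] phi 16.1 tilt [0.001 0.   ] q [-0.22  0.64  0.41  1.85 -0.37  0.73  0.67] w 0.611 gf 0.0 F [-0.4 -0.9 -0.2]
 dp units total (tool now): [13.05  0.22 -3.68]
 ang units total: [0.01 0.   1.19]  dp in TARGET tool axes: [12.88 -2.09 -3.68]
```

arm_command(
  dp=[
    [0,0,0],
    [0,0,0],
    [0,0,0],
    [0,0,0],
  ],
  angular=[
    [0,0,0],
    [0,0,0],
    [0,0,0],
    [0,0,0],
  ],
  claw=[0.5,0.5,0.5,0.5],
)

```text
clock: 5.1
position: [0.5936, -0.0862, 0.0074]
ee_rot: [-1.889, -2.511, -0.0]
force: [0.5, -0.3, 0.0]
width: 0.499
gripper_force: 0.0
```

```bash
python3 -c "
from h import *
grab('wrist','w2.png'); d=grab('side','s2.png')
a=cv2.imread('pics/w2.png');b=cv2.imread('pics/s2.png')[150:330,170:430];
cv2.imwrite('pics/m2.png',np.hstack([cv2.resize(a,(400,300)),cv2.resize(b,(400,300))]))"
```

```text
(no output)
```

View pics/m2.png

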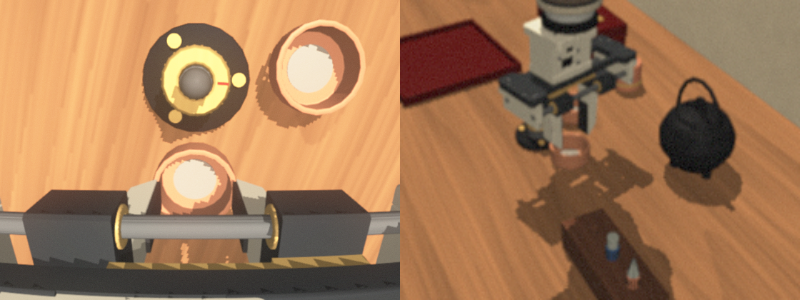

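arm_command(
  dp=[
    [0,0,0],
    [0,0,0],
    [0,0,0],
    [0,0,0],
    [0,0,0],
    [0,0,0],
    [0,0,-1],
    [0,0,-1],
    [0,0,-1],
    [0,0,0],
  ],
  angular=[
    [0,0,0],
    [0,0,0],
    [0,0,0],
    [0,0,0],
    [0,0,0],
    [0,0,0],
    [0,0,0],
    [0,0,0],
    [0,0,0],
    [0,0,0],
  ],
  claw=[1,1,1,1,1,1,1,1,1,1],
)

```text
clock: 6.2
position: [0.5959, -0.0867, 0.0858]
ee_rot: [1.886, 2.507, 0.005]
force: [0.3, -0.1, -0.0]
width: 1.001
gripper_force: 0.0
```

```bash
cat >> h.py <<'E'
def saucers(d,zr=(.017,.030)):
    """rims: orange pixels at rim height, clustered"""
    P=cloud(d);hsv=cv2.cvtColor(d['frame'],cv2.COLOR_RGB2HSV)
    m=((P[...,2]>zr[0])&(P[...,2]<zr[1])&(d['z_map']>0)).astype(np.uint8)
    n,l,st,_=cv2.connectedComponentsWithStats(m,connectivity=8)
    for i in range(1,n):
        if st[i,4]<80: continue
        Q=P[l==i];c,r=cv2.minEnclosingCircle(Q[:,:2].astype(np.float32)*1000)
        if r<60: print('  ring px',st[i,:5],'c',np.round(c,1),'r',round(r,1),'z',Q[:,2].mean().round(4))
E
python3 -c "
from h import *
d=grab('wrist','w3.png');saucers(d);d=grab('top','t3.png');saucers(d)
plan()"
```

```text
ring px [ 345   48   92   93 2127] c [644.9  10.5] r 29.1 z 0.0231
  ring px [541  54  19  66 721] c [757.2  52.8] r 21.9 z 0.0231
  ring px [ 227  172   85   83 1771] c [592.3 -87.8] r 29.2 z 0.0232
  ring px [135 358  55  19 536] c [ 545.8 -237.2] r 20.8 z 0.0232
  ring px [270 202  26  26 157] c [644.4  11.9] r 28.9 z 0.0233
clk 6.30 pos [ 0.5939 -0.0861  0.0828] phi 16.1 tilt [0.001 0.   ] q [-0.26  0.54  0.46  1.8  -0.31  0.87  0.62] w 1.000 gf 0.0 F [ 0.  -0.2 -0.3]
```

```bash
python3 -c "
from h import *
d=load('w2');P=cloud(d)
for v in range(230,356,12): print(v,[tuple(P[v,u].round(3)) for u in(195,215,280,345,365)])
"
python3 -c "
import cv2
b=cv2.imread('pics/s2.png')[195:275,220:320];cv2.imwrite('pics/c2.png',cv2.resize(b,None,fx=6,fy=6,interpolation=cv2.INTER_CUBIC))"
```

```text
230 [(np.float64(0.55), np.float64(-0.09), np.float64(0.0)), (np.float64(0.56), np.float64(-0.087), np.float64(0.0)), (np.float64(0.593), np.float64(-0.076), np.float64(0.005)), (np.float64(0.627), np.float64(-0.067), np.float64(0.001)), (np.float64(0.638), np.float64(-0.065), np.float64(-0.0))]
242 [(np.float64(0.551), np.float64(-0.097), np.float64(0.0)), (np.float64(0.562), np.float64(-0.094), np.float64(0.0)), (np.float64(0.595), np.float64(-0.082), np.float64(0.007)), (np.float64(0.629), np.float64(-0.074), np.float64(0.001)), (np.float64(0.64), np.float64(-0.071), np.float64(0.001))]
254 [(np.float64(0.553), np.float64(-0.104), np.float64(0.0)), (np.float64(0.565), np.float64(-0.084), np.float64(0.037)), (np.float64(0.597), np.float64(-0.089), np.float64(0.005)), (np.float64(0.632), np.float64(-0.081), np.float64(0.001)), (np.float64(0.643), np.float64(-0.078), np.float64(0.0))]
266 [(np.float64(0.559), np.float64(-0.085), np.float64(0.05)), (np.float64(0.567), np.float64(-0.084), np.float64(0.047)), (np.float64(0.599), np.float64(-0.095), np.float64(0.006)), (np.float64(0.618)
[... 1521 characters left out ...]
np.float64(-0.056), np.float64(0.116)), (np.float64(0.606), np.float64(-0.055), np.float64(0.116))]
338 [(np.float64(0.568), np.float64(-0.09), np.float64(0.089)), (np.float64(0.576), np.float64(-0.154), np.float64(0.0)), (np.float64(0.613), np.float64(-0.143), np.float64(0.0)), (np.float64(0.618), np.float64(-0.083), np.float64(0.078)), (np.float64(0.615), np.float64(-0.068), np.float64(0.101))]
350 [(np.float64(0.569), np.float64(-0.094), np.float64(0.09)), (np.float64(0.578), np.float64(-0.162), np.float64(0.001)), (np.float64(0.615), np.float64(-0.151), np.float64(0.0)), (np.float64(0.62), np.float64(-0.088), np.float64(0.078)), (np.float64(0.615), np.float64(-0.071), np.float64(0.102))]
```

View pics/c2.png

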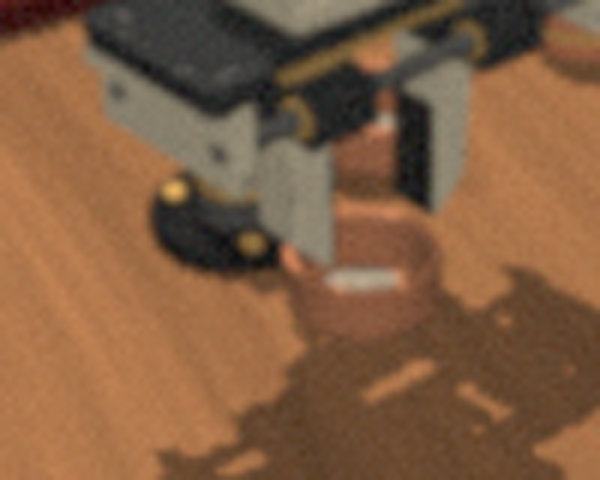

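```bash
python3 -c "
from h import *
d=load('s2');P=cloud(d)
for u,v in[(271,230),(272,234),(273,237),(290,222),(291,226),(292,229)]: print(u,v,P[v,u].round(4))
m=(P[...,2]<.06)&(P[...,2]>.026)&(np.hypot(P[...,0]-.5935,P[...,1]+.086)<.05)
Q=P[m];print(Q.min(0),np.histogram(Q[:,2],bins=12))
d=load('w2');P=cloud(d);m=(P[...,2]<.06)&(P[...,2]>.026)&(np.hypot(P[...,0]-.5935,P[...,1]+.086)<.05)
Q=P[m];print(Q.min(0),np.histogram(Q[:,2],bins=12))
"
```

```text
271 230 [ 0.5623 -0.1046  0.06  ]
272 234 [ 0.5645 -0.1045  0.0494]
273 237 [ 0.5669 -0.104   0.0408]
290 222 [ 0.617  -0.0843  0.0536]
291 226 [ 0.618  -0.0874  0.0447]
292 229 [ 0.6195 -0.0895  0.0377]
[ 0.55122064 -0.11592609  0.02602145] (array([15,  0,  4,  6, 13, 20, 11, 24, 29, 28, 21, 29]), array([0.02602145, 0.02884894, 0.03167643, 0.03450392, 0.0373314 ,
       0.04015889, 0.04298638, 0.04581387, 0.04864136, 0.05146885,
       0.05429633, 0.05712382, 0.05995131]))
[ 0.55253041 -0.10308647  0.02607105] (array([  3,   2,  83, 157, 197, 247, 278, 279, 327, 313, 297, 302]), array([0.02607105, 0.02889833, 0.03172561, 0.03455289, 0.03738017,
       0.04020745, 0.04303473, 0.04586201, 0.04868929, 0.05151657,
       0.05434385, 0.05717113, 0.05999841]))
```

```bash
python3 -c "
from h import *
for n,p in(('w1',(.5895,-.0858,.1003)),('w3',(.5939,-.0861,.0828)),('wrist0',(.1574,.6044,.2011))):
    d=load(n);P=cloud(d);D=P-np.array(p)
    m=(np.hypot(D[...,0],D[...,1])<.075)&(D[...,2]>-.06)&(D[...,2]<.08)
    if n!='wrist0': m&=P[...,2]>.05
    Q=D[m];Q=Q[np.argsort(Q[:,2])];print(n,len(Q),Q[:400:40].round(3).tolist())
"
```

```text
w1 7147 [[-0.024, 0.065, -0.049], [-0.012, 0.073, -0.039], [-0.01, 0.064, -0.031], [-0.023, 0.067, -0.03], [-0.022, 0.066, -0.029], [-0.012, 0.064, -0.029], [-0.017, 0.063, -0.028], [-0.013, 0.072, -0.028], [-0.012, 0.064, -0.027], [-0.012, 0.07, -0.027]]
w3 6883 [[-0.015, 0.062, -0.027], [-0.014, 0.064, -0.022], [-0.028, 0.069, -0.021], [-0.026, 0.07, -0.013], [-0.015, 0.069, -0.012], [-0.017, 0.063, -0.011], [-0.015, 0.068, -0.01], [-0.017, 0.065, -0.01], [-0.024, 0.07, -0.01], [-0.018, 0.064, -0.009]]
wrist0 6599 [[0.021, 0.041, 0.024], [-0.013, -0.045, 0.026], [-0.021, -0.043, 0.026], [0.015, 0.042, 0.027], [-0.003, -0.047, 0.028], [0.005, 0.046, 0.028], [0.005, 0.045, 0.029], [-0.021, -0.045, 0.029], [0.005, 0.045, 0.03], [-0.02, -0.043, 0.03]]
```

Both cameras put the real fingertips about 24 mm above the reported TCP, so the fingers closed above the rim and never touched the saucer. From here on I use tip z = TCP z + 0.024.

arm_command(
  dp=[
    [-0.05,-0.06,0.9],
    [0,0,0.9],
    [0,0,0.9],
    [0,0,0.7],
    [0,0,0.4],
    [0,0,0.2],
    [0,0,0],
    [0,0,0],
    [0,0,0],
    [0,0,0],
  ],
  angular=[
    [0,0,0],
    [0,0,0],
    [0,0,0],
    [0,0,0],
    [0,0,0],
    [0,0,0],
    [0,0,0],
    [0,0,0],
    [0,0,0],
    [0,0,0],
  ],
  claw=[1,1,1,1,1,1,0.5,0.5,0.5,0.5],
)

```text
clock: 7.3
position: [0.5931, -0.0878, -0.0168]
ee_rot: [1.888, 2.51, 0.001]
force: [-0.7, 0.3, 0.5]
width: 0.702
gripper_force: 0.0
```

arm_command(
  dp=[
    [0,0,0],
    [0,0,0],
    [0,0,0],
    [0,0,0],
  ],
  angular=[
    [0,0,0],
    [0,0,0],
    [0,0,0],
    [0,0,0],
  ],
  claw=[0.5,0.5,0.5,0.5],
)

```text
clock: 7.7
position: [0.5929, -0.0878, -0.0171]
ee_rot: [1.888, 2.51, 0.001]
force: [-1.2, 0.8, 5.5]
width: 0.615
gripper_force: 15.0
```

arm_command(
  dp=[
    [0,0,-0.5],
    [0,0,-0.8],
    [0,0,-0.8],
    [0,0,-0.8],
    [0,0,-0.8],
    [0,0,-0.8],
    [0.5,0,0],
    [0.8,0,0],
    [0.8,0,0],
    [0.8,0,0],
  ],
  angular=[
    [0,0,0],
    [0,0,0],
    [0,0,0],
    [0,0,0],
    [0,0,0],
    [0,0,0],
    [0,0,0],
    [0,0,0],
    [0,0,0],
    [0,0,0],
  ],
  claw=[0.5,0.5,0.5,0.5,0.5,0.5,0.5,0.5,0.5,0.5],
)

```text
clock: 8.7
position: [0.5713, -0.0166, 0.0944]
ee_rot: [-1.888, -2.51, 0.001]
force: [0.2, 0.7, -1.1]
width: 0.618
gripper_force: 15.0
```

arm_command(
  dp=[
    [1,0,0],
    [1,0,0],
    [1,0,0],
    [1,0,0],
    [1,0,0],
    [1,0,0],
    [1,0,0],
    [1,0,0],
    [1,0,0],
    [0.6,0,0],
  ],
  angular=[
    [0,0,0],
    [0,0,0],
    [0,0,0],
    [0,0,0],
    [0,0,0],
    [0,0,0],
    [0,0,0],
    [0,0,0.4],
    [0,0,0.4],
    [0,0,0.4],
  ],
  claw=[0.5,0.5,0.5,0.5,0.5,0.5,0.5,0.5,0.5,0.5],
)

```text
clock: 9.7
position: [0.5072, 0.216, 0.0943]
ee_rot: [-2.105, -2.33, 0.001]
force: [0.5, -0.3, -0.3]
width: 0.62
gripper_force: 15.0
```

```bash
python3 -c "
from h import *
plan([.509,.2288,-.009],5.9)"
```

```text
clk 9.70 pos [0.5072 0.216  0.0943] phi 5.8 tilt [-0.002  0.   ] q [-0.87  0.46  0.51  1.91 -0.3   0.84 -0.1 ] w 0.620 gf 15.0 F [ 0.5 -0.3 -0.3]
 dp units total (tool now): [0.5  0.13 4.13]
 ang units total: [-0.01 -0.   -0.01]  dp in TARGET tool axes: [0.5  0.13 4.13]
```

arm_command(
  dp=[
    [0.5,0.13,0.5],
    [0,0,0.8],
    [0,0,0.8],
    [0,0,0.8],
    [0,0,0.6],
    [0,0,0.4],
    [0,0,0.2],
    [0,0,0.08],
    [0,0,0],
    [0,0,0],
  ],
  angular=[
    [0,0,0],
    [0,0,0],
    [0,0,0],
    [0,0,0],
    [0,0,0],
    [0,0,0],
    [0,0,0],
    [0,0,0],
    [0,0,0],
    [0,0,0],
  ],
  claw=[0.5,0.5,0.5,0.5,0.5,0.5,0.5,0.5,0.5,0.9],
)

```text
clock: 10.7
position: [0.5116, 0.2262, -0.0089]
ee_rot: [2.106, 2.331, 0.002]
force: [-0.6, -0.2, 0.8]
width: 0.662
gripper_force: 0.0
```

arm_command(
  dp=[
    [0,0,0],
    [0,0,0],
    [0,0,0],
    [0,0,0],
    [0,0,-0.6],
    [0,0,-0.9],
    [0,0,-0.9],
    [0,0,-0.9],
    [0,0,-0.9],
    [0,0,0],
  ],
  angular=[
    [0,0,0],
    [0,0,0],
    [0,0,0],
    [0,0,0],
    [0,0,0],
    [0,0,0],
    [0,0,0],
    [0,0,0],
    [0,0,0],
    [0,0,0],
  ],
  claw=[0.9,0.9,0.9,0.9,0.9,0.9,1,1,1,1],
)

```text
clock: 11.7
position: [0.5129, 0.2267, 0.0983]
ee_rot: [2.106, 2.33, 0.007]
force: [1.1, 0.7, -0.5]
width: 1.002
gripper_force: 0.0
```

```bash
python3 -c "
from h import *
d=grab('top','t4.png');saucers(d);saucers(d,(.023,.034));saucers(grab('wrist','w4.png'),(.023,.036))
plan([.6447,.0108,.09],-68.5)"
```

```text
ring px [270 202  26  26 155] c [644.7  12.5] r 29.0 z 0.0233
  ring px [180 263  18  27 102] c [510.6 226.9] r 28.5 z 0.0292
  ring px [ 519  154   41  110 1364] c [709.7 246.6] r 43.5 z 0.0295
  ring px [ 232  171   83   81 1691] c [511.  226.1] r 29.0 z 0.0292
clk 11.80 pos [0.5112 0.2263 0.0957] phi 5.8 tilt [0.001 0.001] q [-0.88  0.47  0.52  1.89 -0.3   0.85 -0.11] w 0.998 gf 0.0 F [-0.5  0.7  0.2]
 dp units total (tool now): [-9.11  4.44  0.23]
 ang units total: [ 0.   -0.01  8.64]  dp in TARGET tool axes: [1.81 9.98 0.23]
```

arm_command(
  dp=[
    [-0.91,0.44,0],
    [-0.91,0.44,0],
    [-0.91,0.44,0],
    [-0.91,0.44,0],
    [-0.91,0.44,0],
    [-0.91,0.44,0],
    [-0.91,0.44,0],
    [-0.91,0.44,0],
    [-0.91,0.44,0],
    [-0.91,0.44,0],
  ],
  angular=[
    [0,0,0],
    [0,0,0],
    [0,0,0],
    [0,0,0],
    [0,0,0],
    [0,0,0],
    [0,0,0],
    [0,0,0],
    [0,0,0],
    [0,0,0],
  ],
  claw=[1,1,1,1,1,1,1,1,1,1],
)

```text
clock: 12.8
position: [0.6431, 0.0098, 0.0939]
ee_rot: [-2.106, -2.329, 0.002]
force: [0.4, 0.3, 0.6]
width: 0.997
gripper_force: 0.0
```

arm_command(
  dp=[
    [0,0,0],
    [0,0,0],
    [0,0,0],
    [0,0,0],
    [0,0,0],
    [0,0,0],
    [0,0,0],
    [0,0,0],
    [0,0,0],
    [0,0,0],
  ],
  angular=[
    [0,0,0.96],
    [0,0,0.96],
    [0,0,0.96],
    [0,0,0.96],
    [0,0,0.96],
    [0,0,0.96],
    [0,0,0.96],
    [0,0,0.96],
    [0,0,0.96],
    [0,0,0],
  ],
  claw=[1,1,1,1,1,1,1,1,1,1],
)

```text
clock: 13.8
position: [0.6426, 0.0109, 0.0939]
ee_rot: [3.086, 0.583, -0.004]
force: [0.3, 0.0, -0.2]
width: 1.0
gripper_force: 0.0
```

```bash
python3 -c "
from h import *
saucers(grab('wrist','w5.png'))
plan([.6447,.0108,-.017],-68.5)"
```

```text
ring px [118   0  26  54 455] c [724.4 140.8] r 17.8 z 0.0236
  ring px [267   0  21  12 163] c [769.3  58.2] r 6.1 z 0.0237
  ring px [242  26  69  22 161] c [755.8  53.7] r 21.4 z 0.0235
  ring px [ 234  167   82   80 1659] c [645.4  10.7] r 28.9 z 0.0232
  ring px [254 282  47  19 231] c [580.8 -16.3] r 17.3 z 0.0249
clk 13.85 pos [0.6428 0.0107 0.0941] phi -68.3 tilt [-0.002 -0.001] q [-0.63  0.7   0.86  1.69 -0.6   1.04 -0.76] w 0.998 gf 0.0 F [ 0.  -0.7 -0.1]
 dp units total (tool now): [0.08 0.02 4.45]
 ang units total: [0.   0.01 0.02]  dp in TARGET tool axes: [0.07 0.03 4.45]
```

arm_command(
  dp=[
    [0.1,0.03,0.9],
    [0,0,0.9],
    [0,0,0.9],
    [0,0,0.8],
    [0,0,0.5],
    [0,0,0.45],
    [0,0,0],
    [0,0,0],
    [0,0,0],
    [0,0,0],
  ],
  angular=[
    [0,0,0],
    [0,0,0],
    [0,0,0],
    [0,0,0],
    [0,0,0],
    [0,0,0],
    [0,0,0],
    [0,0,0],
    [0,0,0],
    [0,0,0],
  ],
  claw=[1,1,1,1,1,1,0.5,0.5,0.5,0.5],
)

```text
clock: 14.85
position: [0.6467, 0.0109, -0.0149]
ee_rot: [3.086, 0.587, 0.002]
force: [0.1, 0.1, 0.2]
width: 0.7
gripper_force: 0.0
```

arm_command(
  dp=[
    [0,0,0],
    [0,0,0],
    [0,0,0],
    [0,0,0],
    [0,0,-0.5],
    [0,0,-0.8],
    [0,0,-0.8],
    [0,0,-0.8],
    [0,0,-0.8],
    [0,0,-0.8],
  ],
  angular=[
    [0,0,0],
    [0,0,0],
    [0,0,0],
    [0,0,0],
    [0,0,0],
    [0,0,0],
    [0,0,0],
    [0,0,0],
    [0,0,0],
    [0,0,0],
  ],
  claw=[0.5,0.5,0.5,0.5,0.5,0.5,0.5,0.5,0.5,0.5],
)

```text
clock: 15.85
position: [0.6459, 0.0108, 0.0982]
ee_rot: [3.086, 0.586, 0.0]
force: [0.6, -0.4, -0.1]
width: 0.616
gripper_force: 15.0
```

```bash
python3 -c "
from h import *
plan([.499,.3242,.09],5.9)"
```

```text
clk 15.85 pos [0.6459 0.0108 0.0982] phi -68.5 tilt [ 0. -0.] q [-0.63  0.7   0.86  1.68 -0.6   1.05 -0.77] w 0.616 gf 15.0 F [ 0.6 -0.4 -0.1]
 dp units total (tool now): [ -0.87 -13.82   0.33]
 ang units total: [ 0.    0.   -8.66]  dp in TARGET tool axes: [13.08 -4.55  0.33]
```

arm_command(
  dp=[
    [-0.06,-0.7,0],
    [-0.06,-1,0],
    [-0.06,-1,0],
    [-0.06,-1,0],
    [-0.06,-1,0],
    [-0.06,-1,0],
    [-0.06,-1,0],
    [-0.06,-1,0],
    [-0.06,-1,0],
    [-0.06,-1,0],
  ],
  angular=[
    [0,0,0],
    [0,0,0],
    [0,0,0],
    [0,0,0],
    [0,0,0],
    [0,0,0],
    [0,0,0],
    [0,0,0],
    [0,0,0],
    [0,0,0],
  ],
  claw=[0.5,0.5,0.5,0.5,0.5,0.5,0.5,0.5,0.5,0.5],
)

```text
clock: 16.85
position: [0.5426, 0.2318, 0.0974]
ee_rot: [-3.086, -0.586, -0.0]
force: [-0.4, 0.8, -0.4]
width: 0.613
gripper_force: 15.0
```

arm_command(
  dp=[
    [-0.06,-1,0],
    [-0.06,-1,0],
    [-0.06,-1,0],
    [-0.06,-1,0],
    [0,0,0],
    [0,0,0],
    [0,0,0],
    [0,0,0],
    [0,0,0],
    [0,0,0],
  ],
  angular=[
    [0,0,0],
    [0,0,0],
    [0,0,0],
    [0,0,0],
    [0,0,-0.96],
    [0,0,-0.96],
    [0,0,-0.96],
    [0,0,-0.96],
    [0,0,-0.96],
    [0,0,-0.96],
  ],
  claw=[0.5,0.5,0.5,0.5,0.5,0.5,0.5,0.5,0.5,0.5],
)

```text
clock: 17.85
position: [0.5009, 0.3216, 0.0974]
ee_rot: [2.552, 1.832, 0.0]
force: [0.6, 0.0, -0.8]
width: 0.616
gripper_force: 15.0
```

arm_command(
  dp=[
    [0,0,0],
    [0,0,0],
    [0,0,0],
    [0,0,0],
  ],
  angular=[
    [0,0,-0.96],
    [0,0,-0.96],
    [0,0,-0.96],
    [0,0,0],
  ],
  claw=[0.5,0.5,0.5,0.5],
)

```text
clock: 18.25
position: [0.5011, 0.3214, 0.0975]
ee_rot: [-2.105, -2.332, -0.001]
force: [-0.4, -0.1, -0.4]
width: 0.618
gripper_force: 15.0
```

```bash
python3 -c "
from h import *
plan([.499,.3242,-.0095],5.9)"
```

```text
clk 18.25 pos [0.5011 0.3214 0.0975] phi 5.9 tilt [0. 0.] q [-1.05  0.53  0.56  1.8  -0.35  0.91 -0.22] w 0.618 gf 15.0 F [-0.4 -0.1 -0.4]
 dp units total (tool now): [ 0.12 -0.07  4.28]
 ang units total: [ 0. -0. -0.]  dp in TARGET tool axes: [ 0.12 -0.07  4.28]
```

arm_command(
  dp=[
    [0.12,-0.07,0.5],
    [0,0,0.8],
    [0,0,0.8],
    [0,0,0.8],
    [0,0,0.6],
    [0,0,0.4],
    [0,0,0.2],
    [0,0,0.16],
    [0,0,0],
    [0,0,0],
  ],
  angular=[
    [0,0,0],
    [0,0,0],
    [0,0,0],
    [0,0,0],
    [0,0,0],
    [0,0,0],
    [0,0,0],
    [0,0,0],
    [0,0,0],
    [0,0,0],
  ],
  claw=[0.5,0.5,0.5,0.5,0.5,0.5,0.5,0.5,0.5,0.9],
)

```text
clock: 19.25
position: [0.4993, 0.3249, -0.0092]
ee_rot: [2.107, 2.33, 0.002]
force: [-0.5, -0.4, 0.7]
width: 0.663
gripper_force: 0.0
```

arm_command(
  dp=[
    [0,0,0],
    [0,0,0],
    [0,0,0],
    [0,0,0],
    [0,0,-0.6],
    [0,0,-0.9],
    [0,0,-0.9],
    [0,0,-0.9],
    [0,0,-0.9],
    [0,0,0],
  ],
  angular=[
    [0,0,0],
    [0,0,0],
    [0,0,0],
    [0,0,0],
    [0,0,0],
    [0,0,0],
    [0,0,0],
    [0,0,0],
    [0,0,0],
    [0,0,0],
  ],
  claw=[0.9,0.9,0.9,0.9,0.9,0.9,1,1,1,1],
)

```text
clock: 20.25
position: [0.5008, 0.3256, 0.0993]
ee_rot: [2.106, 2.33, 0.009]
force: [0.9, -0.1, 0.5]
width: 1.003
gripper_force: 0.0
```

```bash
python3 -c "
from h import *
saucers(grab('top','t6.png'),(.023,.034));saucers(grab('wrist','w6.png'),(.023,.036))
for n in('top0','w1','w3','w5','t6'):
    P=cloud(load(n)).reshape(-1,3);m=(np.hypot(P[:,0]-.572,P[:,1]+.017)<.03)&(P[:,2]>.041)&(P[:,2]<.05);Q=P[m]
    if m.sum()>50: print(n,m.sum(),np.round(cv2.minEnclosingCircle(Q[:,:2].astype(np.float32)*1000)[0],1),cv2.minEnclosingCircle(Q[:,:2].astype(np.float32)*1000)[1],Q[:,2].mean())
plan([.5722,-.0168,.1],-48)"
```

```text
ring px [171 263  27  27 174] c [510.6 227.4] r 28.8 z 0.0289
  ring px [126 269  27  27 187] c [498.2 324.9] r 29.3 z 0.0291
  ring px [ 232  174   83   80 1678] c [498.9 322.6] r 29.2 z 0.0292
  ring px [240 335  74  31 785] c [511.5 225.3] r 28.6 z 0.0285
top0 167 [572.5 -16.8] 18.5247745513916 0.04566789399059896
w1 2113 [573.4 -18.5] 18.783674240112305 0.0456829924887847
w3 2429 [573.3 -18.4] 18.788816452026367 0.0456844149184346
w5 151 [574.6 -18. ] 18.11932945251465 0.044167064964412396
t6 173 [572.5 -16.7] 18.58553695678711 0.04554580774442352
clk 20.35 pos [0.4991 0.3249 0.0963] phi 5.8 tilt [0.001 0.001] q [-1.05  0.54  0.56  1.8  -0.36  0.9  -0.23] w 0.999 gf 0.0 F [ 0.1  0.4 -0.3]
 dp units total (tool now): [-13.89   1.53  -0.16]
 ang units total: [ 0.   -0.01  6.26]  dp in TARGET tool axes: [-6.97 12.12 -0.15]
```

arm_command(
  dp=[
    [-0.9,0.11,0],
    [-1,0.11,0],
    [-1,0.11,0],
    [-1,0.11,0],
    [-1,0.11,0],
    [-1,0.11,0],
    [-1,0.11,0],
    [-1,0.11,0],
    [-1,0.11,0],
    [-1,0.11,0],
  ],
  angular=[
    [0,0,0],
    [0,0,0],
    [0,0,0],
    [0,0,0],
    [0,0,0],
    [0,0,0],
    [0,0,0],
    [0,0,0],
    [0,0,0],
    [0,0,0],
  ],
  claw=[1,1,1,1,1,1,1,1,1,1],
)

```text
clock: 21.35
position: [0.5505, 0.08, 0.0945]
ee_rot: [-2.106, -2.33, 0.002]
force: [0.4, 0.2, -0.2]
width: 0.997
gripper_force: 0.0
```

arm_command(
  dp=[
    [-1,0.11,0],
    [-1,0.11,0],
    [-1,0.11,0],
    [-1,0.11,0],
    [0,0,0],
    [0,0,0],
    [0,0,0],
    [0,0,0],
    [0,0,0],
    [0,0,0],
  ],
  angular=[
    [0,0,0],
    [0,0,0],
    [0,0,0],
    [0,0,0],
    [0,0,1],
    [0,0,1],
    [0,0,1],
    [0,0,1],
    [0,0,1],
    [0,0,1],
  ],
  claw=[1,1,1,1,1,1,1,1,1,1],
)

```text
clock: 22.35
position: [0.5714, -0.0172, 0.0945]
ee_rot: [-2.914, -1.173, 0.002]
force: [0.3, 1.3, -0.3]
width: 1.0
gripper_force: 0.0
```

arm_command(
  dp=[
    [0,0,0],
  ],
  angular=[
    [0,0,0],
  ],
  claw=[0.8],
)

```text
clock: 22.45
position: [0.5714, -0.017, 0.0943]
ee_rot: [2.912, 1.179, -0.003]
force: [-0.5, 0.4, -0.3]
width: 0.952
gripper_force: 0.0
```

```bash
python3 -c "
from h import *
d=grab('wrist','w7.png');P=cloud(d).reshape(-1,3);m=(np.hypot(P[:,0]-.572,P[:,1]+.017)<.03)&(P[:,2]>.041)&(P[:,2]<.05);Q=P[m]
print(m.sum(),cv2.minEnclosingCircle(Q[:,:2].astype(np.float32)*1000))
m=(np.hypot(P[:,0]-.572,P[:,1]+.017)<.036)&(P[:,2]>.004)&(P[:,2]<.03);print(np.histogram(P[m][:,2],bins=13))
plan([.573,-.0173,-.002],-46)"
```

```text
1662 ((573.0833129882812, -18.109607696533203), 19.18367576599121)
(array([  27, 1257, 2486,  208,   13,    9,    0,    0,    5,    6,   27,
         40,   44]), array([0.00401692, 0.00599756, 0.0079782 , 0.00995885, 0.01193949,
       0.01392014, 0.01590078, 0.01788142, 0.01986207, 0.02184271,
       0.02382336, 0.025804  , 0.02778465, 0.02976529]))
clk 22.50 pos [ 0.5715 -0.0171  0.0945] phi -45.6 tilt [-0.002 -0.001] q [-0.62  0.57  0.82  1.87 -0.52  0.93 -0.35] w 0.912 gf 0.0 F [ 0.3  0.3 -0.4]
 dp units total (tool now): [0.05 0.05 3.86]
 ang units total: [-0.    0.01  0.05]  dp in TARGET tool axes: [0.04 0.05 3.86]
```

arm_command(
  dp=[
    [0.05,0.05,0.9],
    [0,0,0.9],
    [0,0,0.8],
    [0,0,0.6],
    [0,0,0.4],
    [0,0,0.26],
    [0,0,0],
    [0,0,0],
    [0,0,0],
    [0,0,0],
  ],
  angular=[
    [0,0,0],
    [0,0,0],
    [0,0,0],
    [0,0,0],
    [0,0,0],
    [0,0,0],
    [0,0,0],
    [0,0,0],
    [0,0,0],
    [0,0,0],
  ],
  claw=[0.8,0.8,0.8,0.8,0.8,0.8,0.3,0.3,0.3,0.3],
  force=40,
)

```text
clock: 23.5
position: [0.5743, -0.0172, -0.0007]
ee_rot: [2.91, 1.183, 0.002]
force: [-0.8, 0.1, 0.2]
width: 0.503
gripper_force: 0.0
```

arm_command(
  dp=[
    [0,0,0],
    [0,0,0],
    [0,0,0],
    [0,0,0],
  ],
  angular=[
    [0,0,0],
    [0,0,0],
    [0,0,0],
    [0,0,0],
  ],
  claw=[0.3,0.3,0.3,0.3],
)

```text
clock: 23.9
position: [0.574, -0.017, -0.0009]
ee_rot: [-2.91, -1.182, -0.001]
force: [-1.6, 1.4, 6.0]
width: 0.41
gripper_force: 40.0
```

arm_command(
  dp=[
    [0,0,0],
    [0,0,0],
    [0,0,0],
    [0,0,0],
    [0,0,0],
    [0,0,0],
    [0,0,0],
    [0,0,0],
    [0,0,0],
    [0,0,0],
  ],
  angular=[
    [0,0,-0.4],
    [0,0,-0.6],
    [0,0,-0.6],
    [0,0,-0.6],
    [0,0,-0.6],
    [0,0,-0.6],
    [0,0,-0.6],
    [0,0,-0.6],
    [0,0,-0.6],
    [0,0,-0.6],
  ],
  claw=[0.3,0.3,0.3,0.3,0.3,0.3,0.3,0.3,0.3,0.3],
)

```text
clock: 24.9
position: [0.5735, -0.0168, -0.0009]
ee_rot: [-2.136, -2.302, -0.0]
force: [-3.4, 1.4, 7.5]
width: 0.409
gripper_force: 40.0
```

```bash
python3 -c "
from h import *
plan([.573,-.0173,-.002],46);print(arm.observe()['ft_torque'])"
```

```text
clk 24.90 pos [ 0.5735 -0.0168 -0.0009] phi 4.3 tilt [-0.001  0.001] q [-0.38  0.63  0.46  1.92 -0.43  0.68  0.42] w 0.409 gf 40.0 F [-3.4  1.4  7.5]
 dp units total (tool now): [-0.02 -0.02  0.04]
 ang units total: [-0.   -0.01 -4.86]  dp in TARGET tool axes: [-0.   -0.03  0.04]
[ 0.3571817   0.74436406 -0.10921647]
```

arm_command(
  dp=[
    [0,0,0],
    [0,0,0],
    [0,0,0],
    [0,0,0],
    [0,0,0],
    [0,0,0],
    [0,0,0],
    [0,0,0],
    [0,0,0],
    [0,0,0],
  ],
  angular=[
    [0,0,-0.6],
    [0,0,-0.6],
    [0,0,-0.6],
    [0,0,-0.6],
    [0,0,-0.6],
    [0,0,-0.6],
    [0,0,-0.6],
    [0,0,-0.6],
    [0,0,-0.1],
    [0,0,0],
  ],
  claw=[0.3,0.3,0.3,0.3,0.3,0.3,0.3,0.3,0.3,0.3],
)

```text
clock: 25.9
position: [0.573, -0.017, -0.001]
ee_rot: [-1.171, -2.914, -0.0]
force: [-4.2, 1.0, 8.9]
width: 0.412
gripper_force: 40.0
```

arm_command(
  dp=[
    [0,0,0],
    [0,0,0],
    [0,0,0],
    [0,0,0],
    [0,0,0],
    [0,0,-0.6],
    [0,0,-0.9],
    [0,0,-0.9],
    [0,0,-0.9],
    [0,0,-0.3],
  ],
  angular=[
    [0,0,0],
    [0,0,0],
    [0,0,0],
    [0,0,0],
    [0,0,0],
    [0,0,0],
    [0,0,0],
    [0,0,0],
    [0,0,0],
    [0,0,0],
  ],
  claw=[0.8,0.8,0.8,0.8,0.8,0.8,0.8,0.8,0.8,0.8],
)

```text
clock: 26.9
position: [0.5752, -0.0173, 0.0908]
ee_rot: [1.171, 2.912, 0.002]
force: [-0.0, 0.7, -0.7]
width: 0.796
gripper_force: 0.0
```

```bash
python3 -c "
from h import *
d=grab('wrist','w8.png');P=cloud(d).reshape(-1,3)
for a,b in((.041,.05),(.055,.08)):
    m=(np.hypot(P[:,0]-.573,P[:,1]+.017)<.03)&(P[:,2]>a)&(P[:,2]<b);Q=P[m]
    print(m.sum(),cv2.minEnclosingCircle(Q[:,:2].astype(np.float32)*1000),Q.max(0))
plan([.573,-.0173,-.002],0)
a=cv2.imread('pics/w7.png')[200:420,190:370];b=cv2.imread('pics/w8.png')[200:420,190:370]
cv2.imwrite('pics/m8.png',cv2.resize(np.hstack([a,b]),None,fx=2.2,fy=2.2))
"
```

```text
1739 ((572.669189453125, -18.47173309326172), 19.250873565673828) [5.91670037e-01 3.26899090e-04 4.99696584e-02]
673 ((572.73876953125, -18.1513671875), 8.175565719604492) [ 0.57992414 -0.01036036  0.07572051]
clk 26.95 pos [ 0.5752 -0.0172  0.0909] phi 46.2 tilt [0.003 0.   ] q [-0.28  0.48  0.31  1.85 -0.19  0.84  0.92] w 0.798 gf 0.0 F [-0.1  0.2  0.6]
 dp units total (tool now): [ 0.07 -0.07  3.71]
 ang units total: [0.02 0.01 5.37]  dp in TARGET tool axes: [-0.   -0.09  3.71]
```

View pics/m8.png

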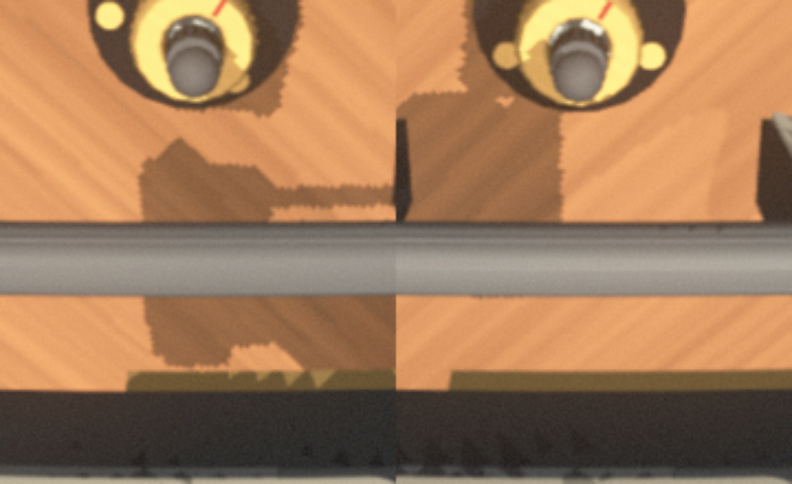

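arm_command(
  dp=[
    [0,0,0],
    [0,0,0],
    [0,0,0],
    [0,0,0],
    [0,0,0],
    [0,0,0],
    [0,0,0],
  ],
  angular=[
    [0,0,0.9],
    [0,0,0.9],
    [0,0,0.9],
    [0,0,0.9],
    [0,0,0.9],
    [0,0,0.87],
    [0,0,0],
  ],
  claw=[0.6,0.6,0.6,0.6,0.6,0.6,0.6],
  force=20,
)

```text
clock: 27.65
position: [0.5733, -0.0171, 0.0876]
ee_rot: [-2.223, -2.219, 0.002]
force: [-0.0, -0.6, 0.5]
width: 0.6
gripper_force: 0.0
```

```bash
python3 -c "
from h import *
plan([.573,-.0172,.0255],0)"
```

```text
clk 27.65 pos [ 0.5733 -0.0171  0.0876] phi -0.1 tilt [-0.002 -0.001] q [-0.43  0.51  0.53  1.86 -0.33  0.86  0.25] w 0.600 gf 0.0 F [-0.  -0.6  0.5]
 dp units total (tool now): [-0.   -0.01  2.48]
 ang units total: [-0.01  0.   -0.01]  dp in TARGET tool axes: [-0.   -0.01  2.48]
```

arm_command(
  dp=[
    [0,0,0.8],
    [0,0,0.8],
    [0,0,0.5],
    [0,0,0.38],
    [0,0,0],
    [0,0,0],
    [0,0,0],
    [0,0,0],
    [0,0,0],
    [0,0,0],
  ],
  angular=[
    [0,0,0],
    [0,0,0],
    [0,0,0],
    [0,0,0],
    [0,0,0],
    [0,0,0],
    [0,0,0],
    [0,0,0],
    [0,0,0],
    [0,0,0],
  ],
  claw=[0.5,0.5,0.5,0.5,0,0,0,0,0,0],
)

```text
clock: 28.65
position: [0.5744, -0.0172, 0.0272]
ee_rot: [2.22, 2.222, 0.001]
force: [0.9, -1.2, 2.0]
width: 0.161
gripper_force: 20.0
```

arm_command(
  dp=[
    [0,0,0],
    [0,0,0],
    [0,0,0],
    [0,0,0],
    [0,0,0],
  ],
  angular=[
    [0,0,0],
    [0,0,0],
    [0,0,0],
    [0,0,0],
    [0,0,0],
  ],
  claw=[0,0,0,0,0],
)

```text
clock: 29.15
position: [0.5742, -0.0172, 0.0269]
ee_rot: [2.221, 2.222, 0.001]
force: [1.0, -0.8, 4.6]
width: 0.16
gripper_force: 20.0
```

arm_command(
  dp=[
    [0,0,-0.3],
    [0,0,-0.5],
    [0,0,-0.6],
    [0,0,-0.6],
    [0,0,-0.8],
    [0,0,-0.8],
    [0,0,0],
    [0,0,0],
  ],
  angular=[
    [0,0,0],
    [0,0,0],
    [0,0,0],
    [0,0,0],
    [0,0,0],
    [0,0,0],
    [0,0,0],
    [0,0,0],
  ],
  claw=[0,0,0,0,0,0,0,0],
)

```text
clock: 29.95
position: [0.5738, -0.0171, 0.1172]
ee_rot: [2.221, 2.222, 0.001]
force: [0.5, 0.1, -0.3]
width: 0.159
gripper_force: 20.0
```

arm_command(
  dp=[
    [-0.9,-0.15,0],
    [-0.98,-0.15,0],
    [-0.98,-0.15,0],
    [-0.98,-0.15,0],
    [-0.98,-0.15,0],
    [-0.98,-0.15,0],
    [-0.98,-0.15,0],
    [-0.98,-0.15,0],
    [-0.98,-0.15,0],
    [-0.98,-0.15,0],
  ],
  angular=[
    [0,0,0],
    [0,0,0],
    [0,0,0],
    [0,0,0],
    [0,0,0],
    [0,0,0],
    [0,0,0],
    [0,0,0],
    [0,0,0],
    [0,0,0],
  ],
  claw=[0,0,0,0,0,0,0,0,0,0],
)

```text
clock: 30.95
position: [0.5354, -0.2608, 0.1156]
ee_rot: [-2.22, -2.22, 0.001]
force: [0.6, 0.1, -0.5]
width: 0.163
gripper_force: 20.0
```

arm_command(
  dp=[
    [0,0,0],
    [0,0,0],
  ],
  angular=[
    [0,0,0],
    [0,0,0],
  ],
  claw=[0,0],
)

```text
clock: 31.15
position: [0.5356, -0.2602, 0.1158]
ee_rot: [-2.221, -2.219, 0.001]
force: [-0.4, 0.4, -0.7]
width: 0.161
gripper_force: 20.0
```

```bash
python3 -c "
from h import *
plan([.537,-.262,.09],0)
d=grab('wrist','w9.png');e=grab('side','s9.png')
cv2.imwrite('pics/m9.png',np.hstack([cv2.resize(cv2.imread('pics/w9.png'),(400,300)),cv2.resize(cv2.imread('pics/s9.png')[170:380,180:460],(400,300))]))"
```

```text
clk 31.15 pos [ 0.5356 -0.2602  0.1158] phi -0.1 tilt [-0.002  0.001] q [-0.02  0.51  0.55  1.78 -0.32  0.94  0.67] w 0.161 gf 20.0 F [-0.4  0.4 -0.7]
 dp units total (tool now): [-0.07  0.06  1.03]
 ang units total: [-0.01 -0.01 -0.01]  dp in TARGET tool axes: [-0.07  0.05  1.03]
```

View pics/m9.png

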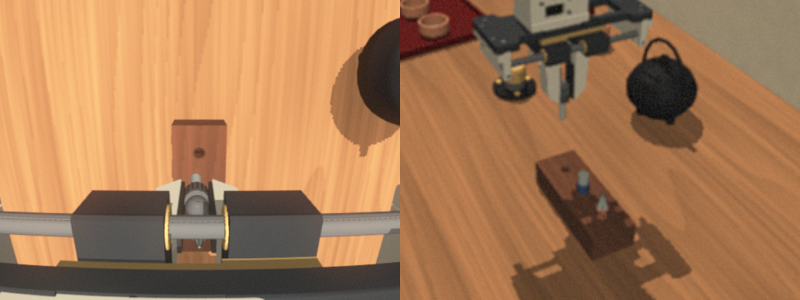

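The wrist picture shows the free hole at about (279,213) at full scale, and the burr held between the pads. The side view shows it hanging upright. Next I measure the hole and the shank axis.

```bash
python3 -c "
from h import *
d=load('w9');g=cv2.cvtColor(d['frame'],cv2.COLOR_RGB2GRAY)[195:232,262:298].astype(float)
m=g<g.min()+ (np.median(g)-g.min())*.5;vv,uu=np.nonzero(m);u,v=uu.mean()+262,vv.mean()+195
print(m.sum(),u,v,'hole wrist',world(d,u,v,z=.034))
P=cloud(d);b=(P[...,2]>.03)&(P[...,2]<.038)&(np.abs(P[...,0]-.537)<.045)&(P[...,1]<-.2);Q=P[b]
print('block far edge y',np.percentile(Q[:,1],99.5),'x',np.percentile(Q[:,0],[.5,99.5]))
d=load('top0');g=cv2.cvtColor(d['frame'],cv2.COLOR_RGB2GRAY)[252:268,403:420].astype(float)
m=g<g.min()+(np.median(g)-g.min())*.5;vv,uu=np.nonzero(m);u,v=uu.mean()+403,vv.mean()+252
print(m.sum(),u,v,'hole top',world(d,u,v,z=.034))
# shank in side view: steel points below fingers
e=load('s9');P=cloud(e);z=P[...,2]
o=arm.observe()['position']
for a,b in((.106,.112),(.112,.118),(.118,.124),(.124,.130),(.130,.136)):
    k=(z>a)&(z<b)&(np.hypot(P[...,0]-o[0],P[...,1]-o[1])<.02);Q=P[k]
    print(a,k.sum(),Q.mean(0).round(4) if k.sum() else '')
"
```

```text
150 278.5133333333333 213.69333333333333 hole wrist [ 0.53818595 -0.26541645  0.034     ]
block far edge y -0.23631420998697944 x [0.51009597 0.56565439]
17 411.4117647058824 259.88235294117646 hole top [ 0.53810393 -0.26319689  0.034     ]
0.106 1 [ 0.5326 -0.2588  0.1107]
0.112 14 [ 0.5333 -0.2604  0.1155]
0.118 14 [ 0.5332 -0.2604  0.1216]
0.124 14 [ 0.5336 -0.2607  0.1271]
0.13 11 [ 0.5331 -0.2606  0.1326]
```

arm_command(
  dp=[
    [-0.15,0.12,0.5],
    [0,0,0.8],
    [0,0,0.8],
    [0,0,0.5],
    [0,0,0.2],
    [0,0,0],
    [0,0,0],
  ],
  angular=[
    [0,0,0],
    [0,0,0],
    [0,0,0],
    [0,0,0],
    [0,0,0],
    [0,0,0],
    [0,0,0],
  ],
  claw=[0,0,0,0,0,0,0],
)

```text
clock: 31.95
position: [0.54, -0.2642, 0.0472]
ee_rot: [2.22, 2.222, 0.0]
force: [-0.2, -0.6, 0.2]
width: 0.162
gripper_force: 20.0
```

```bash
python3 -c "
from h import *
plan([.5385,-.264,.045],0)
d=grab('wrist','w10.png');e=grab('side','s10.png')
cv2.imwrite('pics/m10.png',np.hstack([cv2.resize(cv2.imread('pics/w10.png')[170:370,200:360],(400,500)),cv2.resize(cv2.imread('pics/s10.png')[230:350,265:361],(400,500),interpolation=cv2.INTER_CUBIC)]))"
```

```text
clk 31.95 pos [ 0.54   -0.2642  0.0472] phi 0.0 tilt [ 0.001 -0.   ] q [ 0.02  0.6   0.5   1.83 -0.39  0.81  0.72] w 0.162 gf 20.0 F [-0.2 -0.6  0.2]
 dp units total (tool now): [ 0.01 -0.06  0.09]
 ang units total: [0. 0. 0.]  dp in TARGET tool axes: [ 0.01 -0.06  0.09]
```

View pics/m10.png

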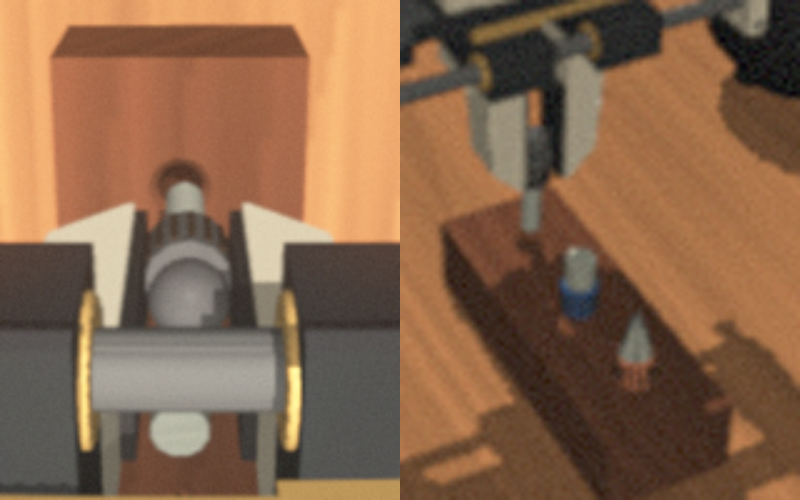

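```bash
python3 -c "
from h import *
d=load('w10');P=cloud(d);k=(P[...,2]>.042)&(P[...,2]<.052)&(np.abs(P[...,0]-.54)<.008)&(np.abs(P[...,1]+.262)<.012)
vv,uu=np.nonzero(k)
print(k.sum(),uu.min(),uu.max(),vv.min(),vv.max())
for v in range(vv.min(),vv.max()+1,2):
    Q=P[v,uu.min()-2:uu.max()+3];print(v,[tuple((q*1000).round(1).tolist()) for q in Q[::3]])
g=cv2.cvtColor(d['frame'],cv2.COLOR_RGB2GRAY)[228:250,258:290];
print(g[::1,::1])
"
```

```text
87 266 280 243 253
243 [(533.6, -269.1, 24.8), (535.3, -270.8, 20.7), (537.1, -271.7, 18.4), (539.0, -261.3, 44.7), (540.7, -270.2, 22.1), (542.4, -268.6, 26.2), (544.0, -265.7, 33.4)]
245 [(533.7, -269.2, 27.7), (535.3, -271.1, 23.0), (537.4, -261.9, 45.9), (539.0, -261.6, 46.7), (540.6, -261.7, 46.5), (542.4, -268.2, 30.1), (544.0, -267.3, 32.5)]
247 [(533.8, -269.3, 30.7), (535.8, -262.9, 46.2), (537.5, -261.4, 50.0), (539.0, -261.3, 50.2), (540.6, -261.4, 49.9), (542.1, -262.8, 46.6), (544.0, -267.8, 34.3)]
249 [(533.9, -269.4, 33.3), (535.9, -262.9, 49.0), (537.5, -261.8, 51.6), (539.0, -261.3, 52.9), (540.6, -261.8, 51.7), (542.1, -262.9, 49.0), (544.0, -269.1, 34.1)]
251 [(533.9, -270.5, 33.6), (536.0, -262.6, 52.3), (537.5, -262.1, 53.7), (539.0, -261.5, 55.0), (540.5, -261.5, 55.1), (542.1, -262.5, 52.5), (544.0, -270.2, 34.4)]
253 [(533.9, -271.6, 33.9), (536.0, -262.6, 55.0), (537.5, -261.8, 57.0), (539.0, -261.5, 57.6), (540.5, -261.7, 57.1), (542.0, -262.4, 55.5), (544.0, -271.4, 34.4)]
[[126 129 127 123 122 120 121 118 117 119 118 118 112 114 111 113 120 119
  118 121 1
[... 2141 characters left out ...]
9  96 101 108 116 116 117 111 113]
 [127 116 111 103 100  87  77  76  82  95 124 145 159 162 171 172 175 172
  171 165 148 119  94  91  99 101 109 112 115 114 110 114]
 [125 117 113 109 104  93  81  77  84 108 132 151 157 164 167 168 175 173
  166 168 162 141 119  99 103 104 115 113 120 115 116 111]
 [126 119 114 108 107  98  82  82  91 117 135 149 159 163 165 170 169 171
  169 163 160 151 130 112 104 104 113 116 113 113 114 113]
 [131 123 116 107 108 103  91  84  93 117 135 144 158 164 168 170 172 173
  169 164 161 151 131 114 108 108 111 117 119 114 113 110]
 [126 126 123 114 111 109 100  94 101 117 138 145 157 162 165 171 170 172
  172 165 161 153 137 122 108 115 115 118 114 115 113 112]]
```

arm_command(
  dp=[
    [0,-0.035,0],
    [0,0,0.2],
    [0,0,0.2],
    [0,0,0.2],
    [0,0,0.2],
    [0,0,0],
  ],
  angular=[
    [0,0,0],
    [0,0,0],
    [0,0,0],
    [0,0,0],
    [0,0,0],
    [0,0,0],
  ],
  claw=[0,0,0,0,0,0],
)

```text
clock: 32.65
position: [0.5381, -0.2638, 0.0258]
ee_rot: [-2.22, -2.221, 0.001]
force: [-1.0, -0.6, -1.2]
width: 0.165
gripper_force: 20.0
```

```bash
python3 -c "
from h import *
plan([.5385,-.264,.0129],0);print(arm.observe()['ft_torque'])"
```

```text
clk 32.65 pos [ 0.5381 -0.2638  0.0258] phi 0.0 tilt [-0.001  0.   ] q [ 0.04  0.63  0.49  1.84 -0.4   0.77  0.74] w 0.165 gf 20.0 F [-1.  -0.6 -1.2]
 dp units total (tool now): [-0.01  0.02  0.51]
 ang units total: [-0.01 -0.    0.  ]  dp in TARGET tool axes: [-0.01  0.02  0.51]
[-0.18529111  0.03194747  0.0162715 ]
```

Shank is about 14 mm into the hole with no resistance, so I continue.

arm_command(
  dp=[
    [0,0,0.2],
    [0,0,0.15],
    [0,0,0.1],
    [0,0,0.04],
    [0,0,0],
  ],
  angular=[
    [0,0,0],
    [0,0,0],
    [0,0,0],
    [0,0,0],
    [0,0,0],
  ],
  claw=[0,0,0,0,0],
)

```text
clock: 33.15
position: [0.5385, -0.264, 0.0144]
ee_rot: [-2.221, -2.222, 0.0]
force: [0.0, 0.4, -0.9]
width: 0.161
gripper_force: 20.0
```

arm_command(
  dp=[
    [0,0,0.05],
    [0,0,0],
    [0,0,0],
    [0,0,0],
    [0,0,0],
    [0,0,-0.3],
    [0,0,-0.9],
    [0,0,-0.9],
    [0,0,-0.9],
    [0,0,0],
  ],
  angular=[
    [0,0,0],
    [0,0,0],
    [0,0,0],
    [0,0,0],
    [0,0,0],
    [0,0,0],
    [0,0,0],
    [0,0,0],
    [0,0,0],
    [0,0,0],
  ],
  claw=[0,0.45,0.45,0.45,0.45,0.45,0.45,0.45,0.45,0.45],
)

```text
clock: 34.15
position: [0.5404, -0.2652, 0.0916]
ee_rot: [2.218, 2.218, 0.003]
force: [1.6, -0.2, 0.3]
width: 0.452
gripper_force: 0.0
```

arm_command(
  dp=[
    [-0.9,-0.005,0],
    [-0.9,-0.005,0],
    [-0.9,-0.005,0],
    [-0.9,-0.005,0],
    [0,0,0],
    [0,0,0],
  ],
  angular=[
    [0,0,0],
    [0,0,0],
    [0,0,0],
    [0,0,0],
    [0,0,0],
    [0,0,0],
  ],
  claw=[0.45,0.45,0.45,0.45,0.45,0.45],
)

```text
clock: 34.75
position: [0.5377, -0.354, 0.0878]
ee_rot: [-2.222, -2.22, 0.0]
force: [0.4, 0.9, -0.4]
width: 0.452
gripper_force: 0.0
```

```bash
python3 -c "
from h import *
plan([.538,-.354,.0135],0)
d=grab('wrist','w11.png');P=cloud(d).reshape(-1,3);grab('top','t11.png')
for n,y in(('burr',-.264),('flat',-.309),('ream',-.354)):
  for s,PP in(('w',P),('t',cloud(load('t11')).reshape(-1,3))):
    m=(np.hypot(PP[:,0]-.538,PP[:,1]-y)<.015)&(PP[:,2]>.04)&(PP[:,2]<.075);Q=PP[m]
    if m.sum()>5: print(n,s,m.sum(),np.round(cv2.minEnclosingCircle(Q[:,:2].astype(np.float32)*1000)[0],1),Q.max(0).round(3))
"
```

```text
clk 34.75 pos [ 0.5377 -0.354   0.0878] phi -0.0 tilt [-0.001  0.001] q [ 0.16  0.61  0.53  1.68 -0.37  0.95  0.82] w 0.452 gf 0.0 F [ 0.4  0.9 -0.4]
 dp units total (tool now): [-0.    0.01  2.97]
 ang units total: [-0. -0. -0.]  dp in TARGET tool axes: [0.   0.01 2.97]
burr w 627 [ 538.4 -265.2] [ 0.546 -0.257  0.062]
burr t 58 [ 538.  -261.1] [ 0.546 -0.253  0.063]
flat w 620 [ 538.  -311.2] [ 0.546 -0.303  0.063]
flat t 64 [ 537.3 -307.1] [ 0.545 -0.299  0.064]
ream w 572 [ 537.8 -356. ] [ 0.546 -0.348  0.068]
ream t 56 [ 538.  -353.5] [ 0.544 -0.345  0.066]
```

View pics/w11.png

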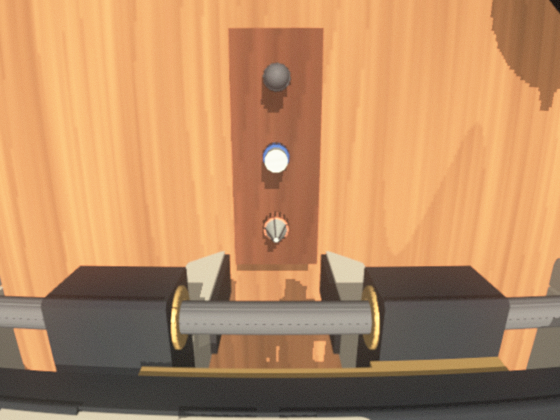

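The wrist picture shows the burr at (276,76) and the flat cutter at (276,158). Both stand seated, and the reamer at (276,230) lies under the gripper. I'll descend and take the reamer.

arm_command(
  dp=[
    [0,0.02,0.8],
    [0,0,0.8],
    [0,0,0.7],
    [0,0,0.4],
    [0,0,0.26],
    [0,0,0],
    [0,0,0],
    [0,0,0],
    [0,0,0],
    [0,0,0],
  ],
  angular=[
    [0,0,0],
    [0,0,0],
    [0,0,0],
    [0,0,0],
    [0,0,0],
    [0,0,0],
    [0,0,0],
    [0,0,0],
    [0,0,0],
    [0,0,0],
  ],
  claw=[0.45,0.45,0.45,0.45,0.45,0.45,0,0,0,0],
  force=25,
)

```text
clock: 35.85
position: [0.5389, -0.3542, 0.0147]
ee_rot: [2.221, 2.221, 0.0]
force: [-0.3, 0.3, 1.9]
width: 0.158
gripper_force: 25.1
```

arm_command(
  dp=[
    [0,0,0],
    [0,0,0],
    [0,0,0],
    [0,0,0],
  ],
  angular=[
    [0,0,0],
    [0,0,0],
    [0,0,0],
    [0,0,0],
  ],
  claw=[0,0,0,0],
)

```text
clock: 36.25
position: [0.5389, -0.3542, 0.0146]
ee_rot: [2.221, 2.221, 0.0]
force: [-0.7, 0.4, 5.5]
width: 0.165
gripper_force: 25.0
```

arm_command(
  dp=[
    [0,0,-0.3],
    [0,0,-0.6],
    [0,0,-0.8],
    [0,0,-0.9],
    [0,0,-0.9],
    [0,0,-0.9],
    [0,0,0],
  ],
  angular=[
    [0,0,0],
    [0,0,0],
    [0,0,0],
    [0,0,0],
    [0,0,0],
    [0,0,0],
    [0,0,0],
  ],
  claw=[0,0,0,0,0,0,0],
)

```text
clock: 36.95
position: [0.5402, -0.3556, 0.1286]
ee_rot: [2.217, 2.217, 0.002]
force: [0.7, 0.1, 0.1]
width: 0.161
gripper_force: 25.0
```

```bash
python3 -c "
from h import *
plan([.5733,-.0173,.11],0)"
```

```text
clk 36.95 pos [ 0.5402 -0.3556  0.1286] phi 0.0 tilt [ 0.005 -0.003] q [ 0.14  0.57  0.55  1.64 -0.34  1.02  0.8 ] w 0.161 gf 25.0 F [0.7 0.1 0.1]
 dp units total (tool now): [13.53  1.32  0.71]
 ang units total: [0.03 0.02 0.  ]  dp in TARGET tool axes: [13.53  1.33  0.74]
```

arm_command(
  dp=[
    [0.6,0.1,0],
    [1,0.1,0],
    [1,0.1,0],
    [1,0.1,0],
    [1,0.1,0],
    [1,0.1,0],
    [1,0.1,0],
    [1,0.1,0],
    [1,0.1,0],
    [1,0.1,0],
  ],
  angular=[
    [0,0,0],
    [0,0,0],
    [0,0,0],
    [0,0,0],
    [0,0,0],
    [0,0,0],
    [0,0,0],
    [0,0,0],
    [0,0,0],
    [0,0,0],
  ],
  claw=[0,0,0,0,0,0,0,0,0,0],
)

```text
clock: 37.95
position: [0.5626, -0.1114, 0.1233]
ee_rot: [-2.219, -2.222, 0.001]
force: [0.1, -0.7, -0.5]
width: 0.163
gripper_force: 25.0
```

arm_command(
  dp=[
    [1,0.1,0],
    [1,0.1,0],
    [1,0.1,0],
    [0.8,0.03,0],
    [0,0,0.5],
    [0,0,0.8],
    [0,0,0.6],
    [0,0,0.4],
    [0,0,0],
    [0,0,0],
  ],
  angular=[
    [0,0,0],
    [0,0,0],
    [0,0,0],
    [0,0,0],
    [0,0,0],
    [0,0,0],
    [0,0,0],
    [0,0,0],
    [0,0,0],
    [0,0,0],
  ],
  claw=[0,0,0,0,0,0,0,0,0,0],
)

```text
clock: 38.95
position: [0.5715, -0.0193, 0.0667]
ee_rot: [-2.221, -2.221, 0.001]
force: [0.1, -0.3, -0.5]
width: 0.158
gripper_force: 25.0
```

```bash
python3 -c "
from h import *
plan([.5733,-.0173,.06],0)
d=grab('wrist','w12.png');e=grab('side','s12.png')
P=cloud(d);z=P[...,2]
k=(z>.041)&(z<.049)&(np.hypot(P[...,0]-.573,P[...,1]+.017)<.03);Q=P[k]
print('nut',k.sum(),cv2.minEnclosingCircle(Q[:,:2].astype(np.float32)*1000),cv2.minAreaRect(Q[:,:2].astype(np.float32)*1000),Q.min(0),Q.max(0))
for a in(.053,.057,.061,.065):
  k=(z>a)&(z<a+.004)&(np.hypot(P[...,0]-.573,P[...,1]+.017)<.007);Q=P[k]
  print(a,k.sum(),(Q.min(0),Q.max(0)) if k.sum() else '')
cv2.imwrite('pics/m12.png',np.hstack([cv2.resize(cv2.imread('pics/w12.png')[170:370,200:360],(400,500)),cv2.resize(cv2.imread('pics/s12.png')[170:270,220:300],(400,500),interpolation=cv2.INTER_CUBIC)]))"
```

```text
clk 38.95 pos [ 0.5715 -0.0193  0.0667] phi -0.0 tilt [-0.001 -0.   ] q [-0.42  0.53  0.51  1.89 -0.35  0.81  0.28] w 0.158 gf 25.0 F [ 0.1 -0.3 -0.5]
 dp units total (tool now): [0.08 0.07 0.27]
 ang units total: [-0.  0. -0.]  dp in TARGET tool axes: [0.08 0.07 0.27]
nut 2366 ((573.3402099609375, -18.12952995300293), 18.995241165161133) ((573.26708984375, -17.310802459716797), (36.13029098510742, 37.25520706176758), 85.97333526611328) [ 0.5546066  -0.03589845  0.04103071] [5.91632814e-01 5.51864310e-04 4.84591910e-02]
0.053 0 
0.057 0 
0.061 18 (array([ 0.56792753, -0.01929272,  0.06169612]), array([ 0.57430069, -0.01738026,  0.06497516]))
0.065 45 (array([ 0.56742392, -0.0205429 ,  0.06501938]), array([ 0.57482288, -0.01689668,  0.06879482]))
```

View pics/m12.png

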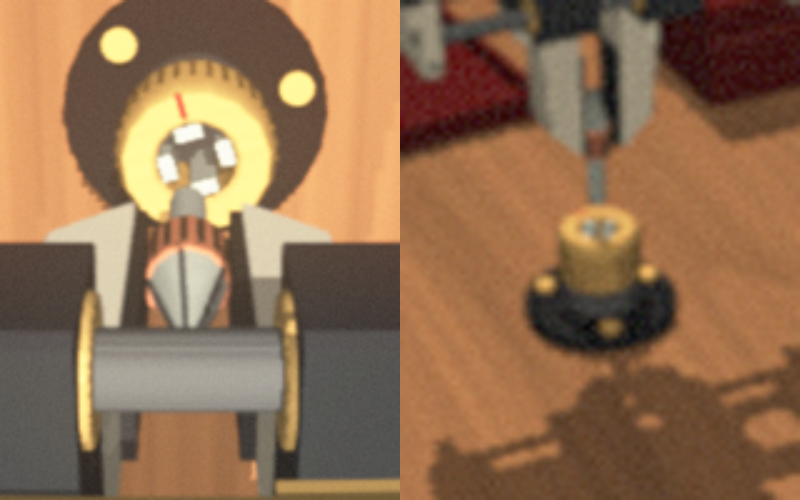

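arm_command(
  dp=[
    [0.1,0.085,0],
    [0,0,0.2],
    [0,0,0.15],
    [0,0,0],
    [0,0,0],
  ],
  angular=[
    [0,0,0],
    [0,0,0],
    [0,0,0],
    [0,0,0],
    [0,0,0],
  ],
  claw=[0,0,0,0,0],
)

```text
clock: 39.55
position: [0.5737, -0.0165, 0.0578]
ee_rot: [-2.221, -2.222, 0.001]
force: [0.0, -0.2, -0.8]
width: 0.16
gripper_force: 25.0
```

```bash
python3 -c "
from h import *
plan([.5733,-.0173,.0281],0)
d=grab('wrist','w13.png')
P=cloud(d);z=P[...,2]
k=(z>.041)&(z<.0485)&(np.hypot(P[...,0]-.573,P[...,1]+.017)<.03);Q=P[k]
print('nut',k.sum(),cv2.minEnclosingCircle(Q[:,:2].astype(np.float32)*1000))
for a in(.050,.053,.057,.061):
  k=(z>a)&(z<a+.004)&(np.hypot(P[...,0]-.573,P[...,1]+.017)<.007);Q=P[k]
  print(a,k.sum(),(Q.min(0),Q.max(0)) if k.sum() else '')"
```

```text
clk 39.55 pos [ 0.5737 -0.0165  0.0578] phi 0.0 tilt [-0. -0.] q [-0.42  0.55  0.5   1.89 -0.36  0.8   0.28] w 0.160 gf 25.0 F [ 0.  -0.2 -0.8]
 dp units total (tool now): [-0.03 -0.02  1.19]
 ang units total: [-0.  0.  0.]  dp in TARGET tool axes: [-0.03 -0.02  1.19]
nut 2074 ((573.2674560546875, -17.907175064086914), 18.844959259033203)
0.05 4 (array([ 0.57166785, -0.01554805,  0.05328925]), array([ 0.57541284, -0.01469162,  0.05399126]))
0.053 31 (array([ 0.56959319, -0.01746641,  0.05328925]), array([ 0.57698782, -0.01443978,  0.0569951 ]))
0.057 43 (array([ 0.56961671, -0.01754325,  0.05705086]), array([ 0.57695655, -0.01456508,  0.06097984]))
0.061 48 (array([ 0.56968982, -0.01830255,  0.06120795]), array([ 0.57741721, -0.01431761,  0.06492576]))
```

arm_command(
  dp=[
    [0,0,0.15],
    [0,0,0.15],
    [0,0,0.15],
    [0,0,0.15],
    [0,0,0.1],
    [0,0,0.1],
    [0,0,0],
  ],
  angular=[
    [0,0,0],
    [0,0,0],
    [0,0,0],
    [0,0,0],
    [0,0,0],
    [0,0,0],
    [0,0,0],
  ],
  claw=[0,0,0,0,0,0,0],
)

```text
clock: 40.3
position: [0.5737, -0.0165, 0.0376]
ee_rot: [-2.221, -2.222, 0.001]
force: [-0.4, 0.4, -0.8]
width: 0.159
gripper_force: 25.0
```

arm_command(
  dp=[
    [0,0,0.1],
    [0,0,0.1],
    [0,0,0.1],
    [0,0,0.08],
    [0,0,0.03],
    [0,0,0],
  ],
  angular=[
    [0,0,0],
    [0,0,0],
    [0,0,0],
    [0,0,0],
    [0,0,0],
    [0,0,0],
  ],
  claw=[0,0,0,0,0,0],
)

```text
clock: 40.9
position: [0.574, -0.0165, 0.0278]
ee_rot: [2.221, 2.222, 0.0]
force: [-0.1, -0.3, 1.5]
width: 0.161
gripper_force: 25.0
```

arm_command(
  dp=[
    [0,0,0.03],
    [0,0,0.03],
    [0,0,0],
  ],
  angular=[
    [0,0,0],
    [0,0,0],
    [0,0,0],
  ],
  claw=[0,0,0],
)

```text
clock: 41.2
position: [0.5745, -0.0166, 0.0272]
ee_rot: [2.221, 2.221, 0.002]
force: [-3.0, -0.1, 11.3]
width: 0.162
gripper_force: 25.1
```

arm_command(
  dp=[
    [0,0,-0.04],
    [0,0,0],
    [0,0,0],
    [0,0,0],
    [0,0,0],
    [0,0,-0.4],
    [0,0,-0.9],
    [0,0,-0.9],
    [0,0,-0.5],
    [0,0,0],
  ],
  angular=[
    [0,0,0],
    [0,0,0],
    [0,0,0],
    [0,0,0],
    [0,0,0],
    [0,0,0],
    [0,0,0],
    [0,0,0],
    [0,0,0],
    [0,0,0],
  ],
  claw=[0,0.5,0.5,0.5,0.5,0.6,0.7,0.8,0.8,0.8],
)

```text
clock: 42.2
position: [0.5752, -0.0165, 0.0967]
ee_rot: [2.219, 2.22, 0.004]
force: [0.4, 0.7, 0.0]
width: 0.795
gripper_force: 0.0
```

arm_command(
  dp=[
    [0,0,0],
    [0,0,0],
    [0,0,0],
    [0,0,0],
    [0,0,0],
    [0,0,0],
    [0,0,0],
    [0,0,0],
  ],
  angular=[
    [0,0,-0.9],
    [0,0,-0.9],
    [0,0,-0.9],
    [0,0,-0.9],
    [0,0,-0.9],
    [0,0,-0.9],
    [0,0,-0.65],
    [0,0,0],
  ],
  claw=[0.8,0.8,0.8,0.8,0.8,0.8,0.8,0.8],
)

```text
clock: 43.0
position: [0.5732, -0.0165, 0.0938]
ee_rot: [-1.02, -2.97, 0.0]
force: [-0.6, -0.1, 0.5]
width: 0.802
gripper_force: 0.0
```

```bash
python3 -c "
from h import *
plan([.5735,-.0170,-.001],52)
d=grab('wrist','w14.png');P=cloud(d).reshape(-1,3)
for a,b in((.041,.047),(.055,.085)):
    m=(np.hypot(P[:,0]-.573,P[:,1]+.017)<.03)&(P[:,2]>a)&(P[:,2]<b);Q=P[m]
    print(m.sum(),cv2.minEnclosingCircle(Q[:,:2].astype(np.float32)*1000),Q[Q[:,2].argmax()])
cv2.imwrite('pics/m14.png',cv2.resize(cv2.imread('pics/w14.png')[130:290,180:380],None,fx=3,fy=3))
"
```

```text
clk 43.00 pos [ 0.5732 -0.0165  0.0938] phi 52.1 tilt [-0.001  0.   ] q [-0.27  0.47  0.28  1.84 -0.17  0.85  1.01] w 0.802 gf 0.0 F [-0.6 -0.1  0.5]
 dp units total (tool now): [-0.03 -0.01  3.79]
 ang units total: [-0.   -0.01  0.01]  dp in TARGET tool axes: [-0.02 -0.01  3.79]
1547 ((572.9879150390625, -18.22773551940918), 19.0804500579834) [ 0.56031583 -0.01296441  0.04699952]
593 ((573.717529296875, -18.525070190429688), 8.46186637878418) [ 0.57510563 -0.01948369  0.08063978]
```

View pics/m14.png

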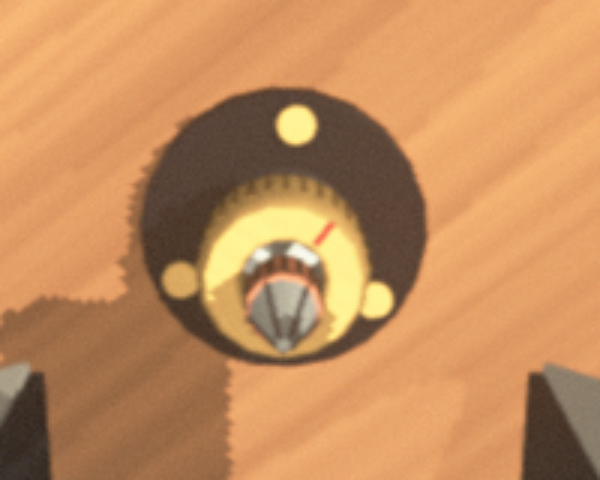

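The reamer stands in the collet at (283,310) in the crop with its tip at z ≈ 0.080, so it is home. I'll go down, grip the nut and turn it clockwise.

arm_command(
  dp=[
    [-0.03,0,0.9],
    [0,0,0.9],
    [0,0,0.8],
    [0,0,0.6],
    [0,0,0.4],
    [0,0,0.2],
    [0,0,0],
    [0,0,0],
    [0,0,0],
    [0,0,0],
  ],
  angular=[
    [0,0,0],
    [0,0,0],
    [0,0,0],
    [0,0,0],
    [0,0,0],
    [0,0,0],
    [0,0,0],
    [0,0,0],
    [0,0,0],
    [0,0,0],
  ],
  claw=[0.8,0.8,0.8,0.8,0.8,0.8,0.3,0.3,0.3,0.3],
  force=45,
)

```text
clock: 44.05
position: [0.5749, -0.017, 0.0004]
ee_rot: [1.022, 2.97, 0.001]
force: [0.8, 0.2, 0.4]
width: 0.497
gripper_force: 0.0
```

arm_command(
  dp=[
    [0,0,0],
    [0,0,0],
    [0,0,0],
    [0,0,0],
  ],
  angular=[
    [0,0,0],
    [0,0,0],
    [0,0,0],
    [0,0,0],
  ],
  claw=[0.3,0.3,0.3,0.3],
)

```text
clock: 44.45
position: [0.5741, -0.0178, 0.0001]
ee_rot: [-1.023, -2.97, 0.001]
force: [-3.6, -2.8, 5.9]
width: 0.406
gripper_force: 45.0
```

arm_command(
  dp=[
    [0,0,0],
    [0,0,0],
    [0,0,0],
    [0,0,0],
    [0,0,0],
    [0,0,0],
    [0,0,0],
    [0,0,0],
    [0,0,0],
    [0,0,0],
  ],
  angular=[
    [0,0,0.4],
    [0,0,0.6],
    [0,0,0.6],
    [0,0,0.6],
    [0,0,0.6],
    [0,0,0.6],
    [0,0,0.6],
    [0,0,0.6],
    [0,0,0.6],
    [0,0,0.6],
  ],
  claw=[0.3,0.3,0.3,0.3,0.3,0.3,0.3,0.3,0.3,0.3],
)

```text
clock: 45.45
position: [0.5735, -0.0181, 0.0001]
ee_rot: [-2.184, -2.258, 0.002]
force: [-4.9, -3.3, 7.3]
width: 0.407
gripper_force: 45.0
```

```bash
python3 -c "
from h import *
plan([.5735,-.0170,-.001],-46);print(arm.observe()['ft_torque'])"
```

```text
clk 45.45 pos [ 5.735e-01 -1.810e-02  1.000e-04] phi 1.9 tilt [-0.001 -0.001] q [-0.4   0.64  0.48  1.92 -0.45  0.69  0.39] w 0.407 gf 45.0 F [-4.9 -3.3  7.3]
 dp units total (tool now): [ 0.04 -0.    0.04]
 ang units total: [-0.01  0.01  5.58]  dp in TARGET tool axes: [ 0.03 -0.03  0.04]
[-0.94922977  1.34916476  0.21720636]
```

arm_command(
  dp=[
    [0,0,0],
    [0,0,0],
    [0,0,0],
    [0,0,0],
    [0,0,0],
    [0,0,0],
    [0,0,0],
    [0,0,0],
    [0,0,0],
    [0,0,0],
  ],
  angular=[
    [0,0,0.6],
    [0,0,0.6],
    [0,0,0.6],
    [0,0,0.6],
    [0,0,0.6],
    [0,0,0.6],
    [0,0,0.6],
    [0,0,0.6],
    [0,0,0.6],
    [0,0,0.4],
  ],
  claw=[0.3,0.3,0.3,0.3,0.3,0.3,0.3,0.3,0.3,0.3],
)

```text
clock: 46.45
position: [0.573, -0.0179, 0.0001]
ee_rot: [-2.932, -1.128, 0.003]
force: [-8.3, -3.1, 10.4]
width: 0.411
gripper_force: 45.0
```

```bash
python3 -c "
from h import *
plan();print(arm.observe()['ft_torque'])"
```

```text
clk 46.45 pos [ 5.73e-01 -1.79e-02  1.00e-04] phi -47.9 tilt [-0.002 -0.   ] q [-0.55  0.7   0.72  1.94 -0.67  0.76 -0.27] w 0.411 gf 45.0 F [-8.3 -3.1 10.4]
[-0.75947544  1.76263655  0.19511192]
```

arm_command(
  dp=[
    [0,0,0],
    [0,0,0],
    [0,0,0],
    [0,0,0],
    [0,0,0],
    [0,0,0],
    [0,0,0],
    [0,0,-0.6],
    [0,0,-0.9],
    [0,0,-0.9],
  ],
  angular=[
    [0,0,0.6],
    [0,0,0],
    [0,0,0],
    [0,0,0],
    [0,0,0],
    [0,0,0],
    [0,0,0],
    [0,0,0],
    [0,0,0],
    [0,0,0],
  ],
  claw=[0.3,0.3,0.8,0.8,0.8,0.8,0.8,0.8,0.8,0.8],
)

```text
clock: 47.45
position: [0.5744, -0.0172, 0.0612]
ee_rot: [2.978, 1.0, -0.0]
force: [0.9, -0.4, 0.2]
width: 0.799
gripper_force: 0.0
```

arm_command(
  dp=[
    [0,0,-0.9],
    [0,0,-0.6],
    [0,0,0],
    [0,0,0],
  ],
  angular=[
    [0,0,0],
    [0,0,0],
    [0,0,0],
    [0,0,0],
  ],
  claw=[0.8,0.8,0.8,0.8],
)

```text
clock: 47.85
position: [0.5744, -0.0167, 0.0973]
ee_rot: [-2.977, -1.002, -0.001]
force: [-0.3, -0.7, -0.1]
width: 0.8
gripper_force: 0.0
```

```bash
python3 -c "
from h import *
plan()
d=grab('wrist','w15.png');P=cloud(d)
def mark(n):
    d=load(n);P=cloud(d);h=cv2.cvtColor(d['frame'],cv2.COLOR_RGB2HSV).astype(int)
    f=d['frame'].astype(int);k=(f[...,0]>150)&(f[...,0]-f[...,1]>70)&(P[...,2]>.042)&(P[...,2]<.049)&(np.hypot(P[...,0]-.5731,P[...,1]+.018)<.019)&(np.hypot(P[...,0]-.5731,P[...,1]+.018)>.0105)
    Q=P[k].mean(0)-[.5731,-.0181,0];print(n,k.sum(),'mark rad',np.arctan2(Q[1],Q[0]).round(3))
for n in('w1','w3','w7','w8','w14','w15'): mark(n)
P=P.reshape(-1,3)
for a,b in((.048,.062),(.062,.07),(.07,.085)):
    m=(np.hypot(P[:,0]-.573,P[:,1]+.017)<.015)&(P[:,2]>a)&(P[:,2]<b);Q=P[m]
    print(m.sum(),cv2.minEnclosingCircle(Q[:,:2].astype(np.float32)*1000),Q[Q[:,2].argmax()])
t=grab('top','t15.png');saucers(t,(.023,.034));grab('side','s15.png')
cv2.imwrite('pics/m15.png',np.hstack([cv2.resize(cv2.imread('pics/w15.png')[130:290,180:380],(400,320)),cv2.resize(cv2.imread('pics/s15.png')[140:300,140:340],(400,320))]))
"
```

```text
clk 47.85 pos [ 0.5744 -0.0167  0.0973] phi -52.8 tilt [0. 0.] q [-0.65  0.59  0.87  1.87 -0.55  0.95 -0.44] w 0.800 gf 0.0 F [-0.3 -0.7 -0.1]
w1 21 mark rad 0.192
w3 27 mark rad 0.189
w7 23 mark rad 0.185
w8 23 mark rad 1.809
w14 23 mark rad 1.804
w15 23 mark rad -0.064
241 ((573.2127685546875, -17.307687759399414), 14.467825889587402) [ 0.57928595 -0.02255607  0.06194654]
231 ((573.6730346679688, -17.8048095703125), 7.576444625854492) [ 0.57761704 -0.01681695  0.06989114]
177 ((573.9423217773438, -17.679183959960938), 4.538228511810303) [ 0.57273197 -0.0168906   0.08092509]
  ring px [171 263  26  27 126] c [511. 228.] r 29.2 z 0.0295
  ring px [126 269  27  27 188] c [499.2 324.6] r 29.4 z 0.029
```

View pics/m15.png

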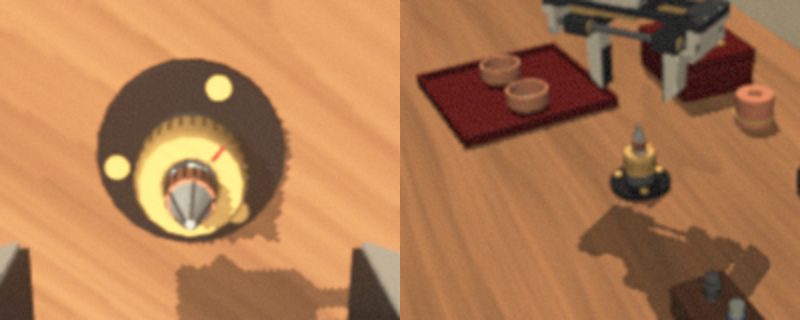

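The red mark shows the nut now 0.25 rad tighter than at the start. The reamer stands upright and home in the collet, both saucers are in the tray, and the gripper touches nothing. Handing in.

```bash
python3 -c "
from cell import arm
print(arm.sign_off())"
```

```text
the job is handed in; nothing more can be done
None
```

The job is handed in, with no verdict returned: both saucers present are side by side and right way up in the tray, the ball burr is in the free hole, the reamer is home and upright in the collet with the nut tightened about 0.25 rad past its start position, and I moved nothing else.

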